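# Test the sensor modules in the shuttle tester and stack them

## Robot

A 6-joint arm with a two-finger parallel gripper is mounted at the origin on the work surface. World frame = base frame: x ahead of the robot, y to its left, z up, the work surface at z = 0. Lengths are in mm, angles in rad, forces in N, time in s.
With the tool pointing down it reaches from about 275 to 750 mm from the base axis. Payload 10.2 kg.
Tool frame: the origin (TCP) lies midway between the tips of the shut fingers; the grasp point (between the pads) lies 19 mm behind it; z points along the fingers, y is the line along which they close (so a half turn about z gives the same grasp; the last joint's range is limited). The gripper opens to 85 mm and grips with 20 to 120 N. Pads are 22 mm wide; open, the fingers measure 114 mm over their backs; the gripper's body (76 mm by 85 mm) begins 54 mm behind the grasp point. The pads swing forward as they close: fully open they stand 13 mm farther back than shut.
Start: joints at [1.116, 0.313, 1.498, -0, 1.331, -0.223], TCP at [120.621, 510.961, 191.594] pointing down, gripper open.
Joint ranges: [-2.94, 2.94], [-0.97, 2.17], [0.19, 2.56], [-1.23, 4.37], [0.02, 3.11], [-2.88, 2.88]. Speed limits (rad/s): [2.39, 2.39, 3.01, 3.14, 3.14, 3.14].

## Interface

Orientations are given as a unit quaternion [w, x, y, z].
In Python, from rig import ctrl, capture, camera_info gives the robot as it stands.
- The arm moves only by the tool apply_moves, never from a script. Its argument "targets" is a list of rows, each a list of 3 entries, a list of its own where there are three numbers: the finger opening in mm, from 0 to 85.4, then the shift along the world's x, y, z in mm, then the turn, a rotation vector about the world's x, y, z in degrees. In form: [[grip, [dx, dy, dz], [rx, ry, rz]], ...]. A call has 1 to 20 rows; each row is the pose to reach, as a shift and turn from the pose commanded when the call began; what a row does not reach only later rows make up. A row lasts 1/10 s, in which the tool goes at most 50 mm and 8.59 degrees, less where a joint would pass 70% of its speed; a pose out of reach is approached as far as the arm can. A call with a gripper value outside its range is refused whole. The fingers move at their own pace and stop on an object; "squeeze" is the grip in N (left out, the last holds). Time passes only in rows, so rows that repeat a pose let the fingers close. It gives the time, the measured TCP pose, the force, the opening and the grip force at its end, in the units of the state.
- ctrl.sense(): the state, without advancing time (a new reading comes with each control period).
- capture(name): name is "scene" or "top"; returns (picture, depth): 384x512x3 uint8, blue, green, red; 384x512 float32, mm along the optical axis (not along the pixel's ray), 0 where there is no reading.
- camera_info(name): a dict with "vfov" (degrees; the focal length in pixels is half the picture's height over the tangent of half this angle, whatever the lens; pixels are square), "cx", "cy" (the principal point, pixels), "extrinsics" (4x4, takes a point from camera to world coordinates). Camera axes: x right, y down, z forward; pixel columns grow to the right and rows downward; lengths in mm; the calibration is good to about 2 mm. A picture is of the moment at which its call begins. camera_info takes no time and is no camera call.
- ctrl.finish_job(): hands the job in; it is judged then, once.
The state is a dict: "time_s": time; "joints": joint angles; "dq": joint speeds; "tau": joint torques, N m; "eef_pos": TCP position; "ee_rot": TCP orientation; "force": force on the tool from outside, world axes, zero at the start; "wrist_torque": the same for the moment, N m; "grip_width": opening from 0.0 (shut) to 1.0 (fully open); "grip_force": force on a finger pad.
Only numpy, scipy, OpenCV 4.12 (cv2) and the standard library are available. Lean on these libraries where they do the work, as an engineer would, in place of code of your own. Each camera call takes 0.05 s, during which the arm holds its last target. There are 200 camera calls.

## Task

Test all the loose sensor modules (closed black cases with an orange connector): seat each one in a nest of the tester's carriage, connector towards the hood, push the carriage in until it clicks home, let go of it and leave it there for three seconds while the test runs. Then draw the carriage out, stack the tested modules squarely in one column on the module with the green dot on the blue tray, all facing the same way as it (connectors above connectors), and push the empty carriage home again until it clicks. Leave the bin, the carton and the reel where they are.

Things in the scene. Friction and masses are not known exactly. Their poses are not given: they have to be found in the camera images.
- mod1: closed black sensor module, case 72 x 50 x 20 mm (x, y, z), bright metal lid plate 60 x 40 mm; orange connector stub on the +x end, 16 long, 24 wide, from 4 to 16 mm above the underside; 0.08 to 0.15 kg. Origin: centre of the case's underside, z up. Starts lying on the mat, connector within 0.4 rad of world +x; may be absent (None).
- mod2: closed black sensor module, case 72 x 50 x 20 mm (x, y, z), bright metal lid plate 60 x 40 mm; orange connector stub on the +x end, 16 long, 24 wide, from 4 to 16 mm above the underside; 0.08 to 0.15 kg. Origin: centre of the case's underside, z up. Starts lying on the mat, connector within 0.4 rad of world +x; may be absent (None).
- mod3: closed black sensor module, case 72 x 50 x 20 mm (x, y, z), bright metal lid plate 60 x 40 mm; orange connector stub on the +x end, 16 long, 24 wide, from 4 to 16 mm above the underside; 0.08 to 0.15 kg. Origin: centre of the case's underside, z up. Starts lying on the mat, connector within 0.4 rad of world +x; may be absent (None).
- nest1 (a point): right-hand nest (seen from the robot) of the carriage: centre of its flat yellow floor, 26 mm above the mat, where the origin of a seated module belongs, the module's +x along the point's +x (towards the hood). The three nests lie 85 mm apart along y; any module may go in any nest, one each.
- nest2 (a point): middle nest, like nest1. Around each nest stand 7 steel pins, 8 mm thick, 16 mm high, the last 6 mm tapered: two along each long side (26 mm either way from the centre, fingers fit between), one at the -x end, two astride the connector at the +x end. They leave the case 1.5 mm of play a side and lead it in from 3 mm off; turned round it does not fit.
- nest3 (a point): left-hand nest, like nest1. A module not seated down among its pins jams under the hood when the carriage is pushed in.
- handle (a point): middle of the carriage's black bar handle: round bar 12 mm thick, 100 mm long along y, axis 48 mm above the mat, 45 mm in front of the face of the blue front plate (top 58 mm above the mat); pinch it from above. Axes of the carriage: +x is the way it is pushed in, under the hood. The row of nest centres lies 105 mm in +x from the bar.
- carriage (a joint): travel of the carriage (m) along its +x: 0 = fully out, for loading; 0.110 = home at its stop under the hood. Slides with about 1.5 N and stays where left; from 0.097 a spring plunger resists (to about 9 N in all), past its crest at 0.105 it snaps the carriage home to 0.110 and keeps it there; pulling it out again takes 6 to 8 N. Starts partly pushed in (0 to 0.06).
- tester: fixed tester: aluminium base 270 x 300 mm with rails (tops 34 mm above the mat) and a white hood 300 mm wide, 128 mm deep, top 90 mm, opening 56 mm above the mat. Origin: on the mat under the middle nest of the fully drawn carriage; +x is the pushing direction. The hood's front edge lies 70 mm in +x from the origin.
- done: already tested module, same shape and size as the others, with a green dot on its lid, lying on the blue tray: the foot of the column. Origin and axes as for the others; its underside is 6 mm above the mat at the start.
- tray: fixed blue stacking tray, 126 x 104 mm, 6 mm thick, with 7 upright steel posts 8 mm thick, tops 80 mm above the mat, loosely round the column: at (x, y) = (+-29, +-41), (-52, 0), (54, +-28) mm from its origin, so that fingers pass between those of the long sides. Origin: on the mat under the middle of the stacking place; +x is where connectors point.
- bin: bystander: open black parts bin, 150 x 110 x 60 mm; origin: centre of its underside.
- carton: bystander: white and blue glove carton, 85 x 110 x 60 mm; origin: centre of its underside.
- reel: bystander: upright metal solder reel, 64 mm across, 46 mm high; origin: centre of its underside.
- mod1_plug (a point): end of the orange connector of mod1: on the module's own x axis, 51.5 mm in +x from its origin and 10 mm above its underside.
- mod2_plug (a point): end of the orange connector of mod2: on the module's own x axis, 51.5 mm in +x from its origin and 10 mm above its underside.
- mod3_plug (a point): end of the orange connector of mod3: on the module's own x axis, 51.5 mm in +x from its origin and 10 mm above its underside.
- done_plug (a point): end of the orange connector of done: on the module's own x axis, 51.5 mm in +x from its origin and 10 mm above its underside.

How it is judged (in metres and radians):
On the way:
1. every loose module sits in a nest, and the carriage has clicked home (within 3 mm of its stop) and stays there untouched for 2.5 s ((distance between mod1 and nest1 below 0.0045 m or distance between mod1 and nest2 below 0.0045 m or distance between mod1 and nest3 below 0.0045 m) and angle between each of mod1, mod2, mod3's own z axis and vertical below 0.06 rad and (distance between mod2 and nest1 below 0.0045 m or distance between mod2 and nest2 below 0.0045 m or distance between mod2 and nest3 below 0.0045 m) and (distance between mod3 and nest1 below 0.0045 m or distance between mod3 and nest2 below 0.0045 m or distance between mod3 and nest3 below 0.0045 m) and value of joint carriage above 0.107 m and contact force between the fingers and carriage below 0.5 N), for 2.5 s.
At the end, for the whole second after the job is handed in: All modules stand upright and at rest in one column on the green-dot module: within 8 mm of it sideways, connector ends within 14 mm sideways of its connector end. That module lies flat on the blue tray, within 20 mm of its middle; the carriage is home, within 3 mm of its stop (horizontal distance between each of mod1, mod2, mod3 and done below 0.008 m and horizontal distance between each of mod1_plug, mod2_plug, mod3_plug and done_plug below 0.014 m and angle between each of mod1, mod2, mod3, done's own z axis and vertical below 0.06 rad and linear speed of each of mod1, mod2, mod3 below 0.01 m/s and value of joint carriage above 0.107 m and horizontal distance between done and tray below 0.02 m and height (world z) of done below 0.009 m); the robot touches nothing.
It fails at once if the bin is moved by more than 3 cm (distance of bin from where it was at the start of the episode above 0.03 m).
It fails at once if the carton is moved by more than 3 cm (distance of carton from where it was at the start of the episode above 0.03 m).
It fails at once if the reel is moved by more than 3 cm (distance of reel from where it was at the start of the episode above 0.03 m).
Of mod1, mod2, mod3 only 2 to 3 are there at a start; the rules pass over those that are not, and their reading is None.
At some moment in a run one of mod1, mod2, mod3 may be knocked a few centimetres aside while the robot is not near it.
Once in a run the grip may slacken for a moment while it holds something.
It also fails if it takes over 210 s, if anything falls off the work surface, if the arm or the gripper's body presses on something with over 40 N, if the wrist force passes 120 N, or if a joint passes its speed limit or range.

## Working session

There is one attempt and no reset: what is moved stays moved. The work goes in short steps, Python scripts to look and compute and a tool call to move; the robot and the scene stay as the last step left them, time stands still between calls to the robot, and variables do not carry over. Pictures are saved under pics/ and viewed, at most 14 in all, crops included, and the job is handed in when it is done.

Besides the shell and the picture viewer there is one more tool, called as name(argument=value, ...), one argument or row to a line, values as JSON. apply_moves: Moves the arm, as the interface text tells. Its arguments: {"type":"object","properties":{"targets":{"type":"array","items":{"type":"array"}},"squeeze":{"type":"number"}},"required":["targets"]}

```bash
mkdir -p pics; python3 - <<'E'
from rig import ctrl,capture,camera_info
import cv2,numpy as np
for n in("top","scene"):
    p,d=capture(n); cv2.imwrite(f"pics/{n}0.png",p); np.save(f"pics/{n}0.npy",d); i=camera_info(n); print(n,{k:(np.round(v,3).tolist()) for k,v in i.items()if k!="name"})
print(ctrl.sense())
E
```

```text
top {'vfov': 51.308, 'cx': 254.835, 'cy': 186.074, 'extrinsics': [[-0.007, -0.99, 0.143, 422.948], [-1.0, 0.007, 0.005, 24.442], [-0.006, -0.143, -0.99, 1305.97], [0.0, 0.0, 0.0, 1.0]]}
scene {'vfov': 42.734, 'cx': 256.783, 'cy': 187.378, 'extrinsics': [[0.8, 0.336, -0.498, 1286.927], [0.601, -0.442, 0.666, -876.341], [0.004, -0.832, -0.555, 818.17], [0.0, 0.0, 0.0, 1.0]]}
{'time_s': 0.1, 'joints': array([ 1.11554137e+00,  3.13404946e-01,  1.49835409e+00,  1.48539412e-05,
        1.33099693e+00, -2.23415360e-01]), 'dq': array([-1.20807960e-03, -1.47722875e-03, -2.01764092e-03,  5.94326188e-05,
       -7.97651744e-04, -5.41915444e-04]), 'tau': array([ 1.69585590e-03, -4.12900364e+01, -2.60140175e+01, -1.35852670e-04,
        2.98776911e-03,  1.87468260e-05]), 'eef_pos': array([120.5219652 , 510.70131271, 191.08939506]), 'ee_rot': array([-2.00411994e-04,  1.15662100e-01,  9.93288448e-01, -5.46085983e-04]), 'force': array([0.43606666, 0.20769158, 0.01203489]), 'wrist_torque': array([ 0.00939415, -0.01720311, -0.00163841]), 'grip_force': 0.0, 'grip_width': 1.0007263204965262}
```

View pics/top0.png

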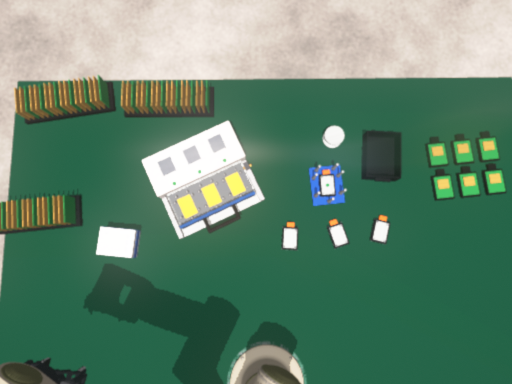

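View pics/scene0.png

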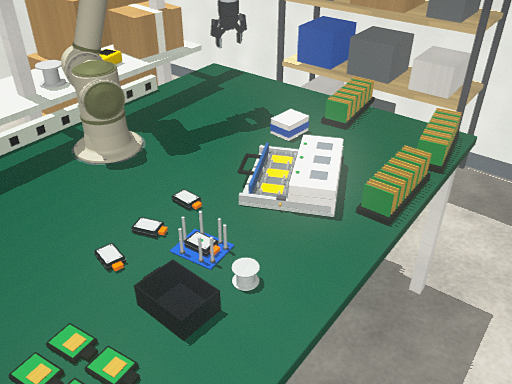

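The top view shows three loose modules (lids at about (290,237), (338,233) and (381,230), connectors pointing up, which is +x). The tester is at (205,180), rotated, with its handle at (221,216). The tray with the green-dot module is at (327,185), the reel at (334,136) and the bin at (381,155). The scene view agrees, with the carriage partly pushed in.

```bash
cat > h.py <<'E'
import cv2,numpy as np
from rig import ctrl,capture,camera_info
def cam(n):
    i=camera_info(n); E=np.array(i["extrinsics"]); f=192/np.tan(np.radians(i["vfov"]/2)); return f,i["cx"],i["cy"],E
def ray(n,uv,z):
    f,cx,cy,E=cam(n); uv=np.atleast_2d(uv).astype(float)
    d=np.c_[(uv-[cx,cy])/f,np.ones(len(uv))]@E[:3,:3].T
    return E[:3,3]+d*((z-E[2,3])/d[:,2])[:,None]
def proj(n,P):
    f,cx,cy,E=cam(n); c=(np.atleast_2d(P)-E[:3,3])@E[:3,:3]; return c[:,:2]/c[:,2:]*f+[cx,cy]
def ortho(n,p,x0,x1,y0,y1,z,s=4):
    "picture of plane z, up=+x, left=+y, s px per mm"
    W,H=int((y1-y0)*s),int((x1-x0)*s)
    X=x1-(np.arange(H)+.5)/s; Y=y1-(np.arange(W)+.5)/s
    g=np.stack(np.meshgrid(X,Y,indexing="ij")+(np.full((H,W),z),),-1).reshape(-1,3)
    m=proj(n,g).reshape(H,W,2).astype(np.float32)
    return cv2.remap(p,m[...,0],m[...,1],cv2.INTER_CUBIC)
def px(c,x1,y1,s): return np.array([x1-(c[1]+.5)/s,y1-(c[0]+.5)/s])
def blobs(n,p,box,z,kind,s=4,amin=150):
    x0,x1,y0,y1=box; o=ortho(n,p,x0,x1,y0,y1,z,s); b,g,r=[o[...,k].astype(int) for k in range(3)]
    m={"white":np.minimum(np.minimum(b,g),r)>150,"yellow":(r>150)&(g>130)&(b<110),"orange":(r>140)&(g<130)&(b<90)}[kind]
    cs,_=cv2.findContours(m.astype(np.uint8),cv2.RETR_EXTERNAL,cv2.CHAIN_APPROX_NONE); out=[]
    for c in cs:
        a=cv2.contourArea(c)/s/s
        if a<amin: continue
        M=cv2.moments(c); rc=cv2.minAreaRect(c); t=np.radians(rc[2])
        # long axis direction in world
        bx=cv2.boxPoints(rc); e=[bx[1]-bx[0],bx[2]-bx[1]]; e=max(e,key=np.linalg.norm); v=np.array([-e[1],-e[0]]); v*=np.sign(v[0]) or 1
        out.append((px((M["m10"]/M["m00"],M["m01"]/M["m00"]),x1,y1,s).round(1).tolist(),round(np.degrees(np.arctan2(v[1],v[0])),1),(np.array(sorted(rc[1]))/s).round(1).tolist(),round(a)))
    return out
E
python3 - <<'E'
from h import *
for n in("top","scene"):
    p=cv2.imread(f"pics/{n}0.png")
    print(n)
    for z,k,box in((20,"white",(200,400,-420,0)),(26,"white",(350,500,-300,-120)),(16,"orange",(200,550,-450,0)),(26,"yellow",(350,560,0,350))):
        for o in blobs(n,p,box,z,k,amin=100): print(k,z,*o)
d=np.load("pics/top0.npy")
for u,v in((290,237),(338,234),(327,185),(211,196)): 
    f,cx,cy,E=cam("top"); q=np.array([(u-cx)/f,(v-cy)/f,1])*d[v,u]; print((E[:3,:3]@q+E[:3,3]).round(1))
p=cv2.imread("pics/top0.png")
o=ortho("top",p,320,600,20,330,26,2.5); cv2.imwrite("pics/tester.png",o)
E
```

```text
top
white 26 [450.0, -233.1] 17.6 [43.4, 62.6] 2576
orange 16 [484.8, -82.8] 87.1 [19.6, 27.4] 472
orange 16 [491.2, -220.0] -71.1 [20.5, 28.2] 498
orange 16 [503.6, -379.7] 74.4 [19.2, 28.1] 479
yellow 26 [520.4, 250.2] 55.7 [13.3, 20.1] 118
scene
white 26 [452.7, -236.4] 18.4 [41.6, 61.5] 2399
orange 16 [486.4, -84.9] 83.1 [28.2, 33.7] 745
orange 16 [496.7, -225.9] -69.4 [22.2, 36.9] 307
orange 16 [505.4, -380.9] -18.4 [26.7, 29.1] 662
yellow 26 [551.9, 173.5] -90.0 [20.5, 38.2] 494
yellow 26 [536.1, 252.5] 23.1 [49.3, 64.9] 2223
[444.1 -80.5  18.6]
[ 452.6 -233.9   19. ]
[ 609.7 -202.3   28. ]
[576.3 171.7  30.6]
```

View pics/tester.png

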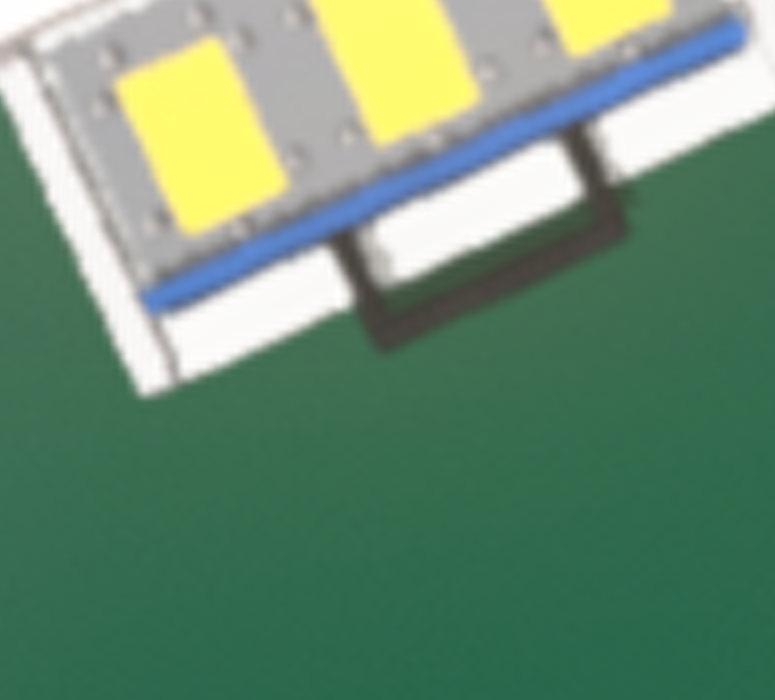

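The enlarged view shows the drawer plate running from (145,300) to (745,30), so the tester is yawed about +24°. The handle bar runs from (385,345) to (622,235). My search boxes were off, so I'm repeating the measurement.

```bash
python3 - <<'E'
from h import *
for n in("top","scene"):
    p=cv2.imread(f"pics/{n}0.png")
    print(n)
    for z,k,box in((20,"white",(390,500,-420,-40)),(26,"white",(560,640,-260,-150)),(16,"orange",(430,550,-450,-30)),(22,"orange",(600,720,-270,-130)),(26,"yellow",(470,680,50,350))):
        for o in blobs(n,p,box,z,k,amin=200): print(k,z,*o)
a=ortho("top",cv2.imread("pics/top0.png"),400,700,-420,-20,20,2); cv2.imwrite("pics/mods.png",a)
E
```

```text
top
white 20 [441.3, -79.4] -3.9 [43.6, 63.2] 2616
white 20 [450.1, -234.3] 17.6 [43.6, 62.9] 2600
white 20 [461.3, -369.5] -14.0 [43.2, 63.2] 2574
white 26 [610.2, -203.3] 3.2 [43.2, 61.1] 2497
orange 16 [484.8, -82.8] 87.1 [19.6, 27.4] 472
orange 16 [491.2, -220.0] -71.1 [20.5, 28.2] 498
orange 16 [503.6, -379.7] 74.4 [19.2, 28.1] 479
scene
white 20 [438.0, -76.5] -2.6 [42.0, 62.9] 2439
white 20 [446.4, -231.5] 18.4 [41.9, 62.1] 2436
white 20 [458.2, -366.9] -14.0 [41.7, 62.1] 2443
white 26 [577.8, -240.7] -42.0 [6.7, 56.4] 216
white 26 [609.5, -201.4] -90.0 [63.0, 68.2] 2583
orange 16 [486.4, -84.9] 83.1 [28.2, 33.7] 745
orange 16 [496.7, -225.9] -69.4 [22.2, 36.9] 307
orange 16 [505.4, -380.9] -18.4 [26.7, 29.1] 662
yellow 26 [540.6, 253.5] 24.5 [49.6, 67.3] 2610
yellow 26 [576.8, 176.3] 25.0 [46.0, 67.6] 2601
yellow 26 [612.7, 99.0] 24.4 [45.7, 67.7] 2650
```

View pics/mods.png

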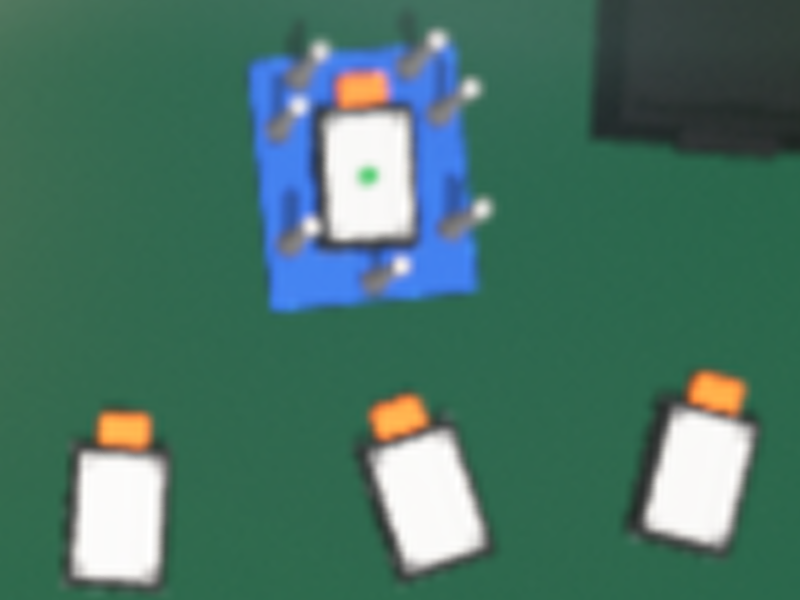

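```bash
sed -i 's/(b<110)/(b<170)/' h.py; cat >> h.py <<'E'
def yaw():
    w,x,y,z=ctrl.sense()["ee_rot"]; R=np.array([2*(x*y-w*z),1-2*(x*x+z*z)]); return np.degrees(np.arctan2(R[1],R[0]))  # angle of closing axis
def go(x,y,z,a=None):
    "shift and turn from here; a = wanted angle of the closing axis, deg (mod 180)"
    s=ctrl.sense(); d=np.array([x,y,z])-s["eef_pos"]; t=0 if a is None else (a-yaw()+90)%180-90
    print("now",s["eef_pos"].round(1),"yaw",round(yaw(),1),"t",round(s["time_s"],1),"-> shift",d.round(1),"turn",round(t,1))
E
python3 - <<'E'
from h import *
p=cv2.imread("pics/top0.png")
for o in blobs("top",p,(470,680,50,350),26,"yellow",amin=200): print(*o)
t=np.radians(24.4);X=np.array([np.cos(t),np.sin(t)]);print(X)
o=ortho("top",p,420,560,100,240,48,4); cv2.imwrite("pics/handle.png",o)
go(468,130,120,24.4)
E
```

```text
[579.0, 172.2] -65.0 [95.8, 245.4] 12417
[0.91068366 0.41310443]
now [120.5 510.7 191.1] yaw 76.7 t 0.1 -> shift [ 347.5 -380.7  -71.1] turn -52.3
```

View pics/handle.png

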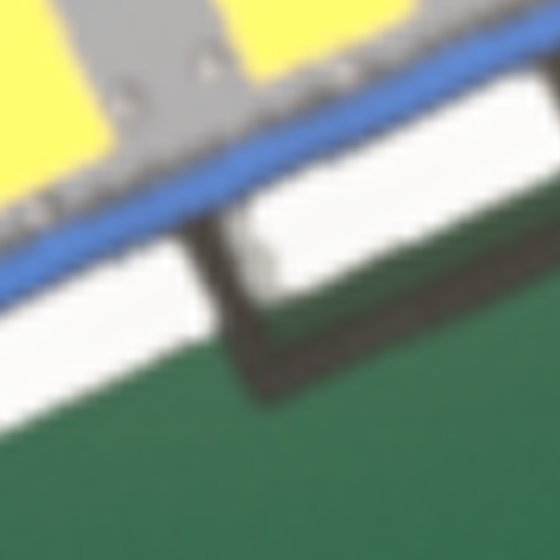

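```bash
sed -i 's/(b<170)/(r-b>75)/' h.py; python3 - <<'E'
from h import *
p=cv2.imread("pics/top0.png")
B=blobs("top",p,(470,680,50,350),26,"yellow",amin=200)
for o in B: print(*o)
c=np.array(sorted(o[0] for o in B)); v=c[-1]-c[0]; t=np.arctan2(v[0],-v[1]); X=np.array([np.cos(t),np.sin(t)])
print(np.degrees(t),c.mean(0),"handle",c.mean(0)-105*X)
h=c.mean(0)-105*X
print(proj("top",[h[0],h[1],48]))
go(h[0],h[1],110,np.degrees(t))
E
```

```text
[545.4, 249.3] 25.3 [47.0, 69.4] 3116
[581.1, 172.0] 24.4 [47.2, 69.2] 3107
[617.1, 94.9] 24.8 [47.0, 69.2] 3111
24.90912979828814 [581.2        172.06666667] handle [485.96742416 127.84273086]
[[224.07702669 223.83318641]]
now [120.5 510.7 191.1] yaw 76.7 t 0.1 -> shift [ 365.4 -382.9  -81.1] turn -51.8
```

apply_moves(
  targets=[
    [40,[33,-35,0],[0,0,-5]],
    [40,[66,-70,0],[0,0,-10]],
    [40,[100,-104,0],[0,0,-15]],
    [40,[133,-139,0],[0,0,-20]],
    [40,[166,-174,0],[0,0,-25]],
    [40,[199,-209,0],[0,0,-30]],
    [40,[233,-244,0],[0,0,-35]],
    [40,[266,-279,-10],[0,0,-40]],
    [40,[299,-313,-30],[0,0,-45]],
    [40,[332,-348,-50],[0,0,-50]],
    [40,[365.4,-382.9,-80],[0,0,-51.8]],
    [40,[365.4,-382.9,-80],[0,0,-51.8]],
    [40,[365.4,-382.9,-80],[0,0,-51.8]],
    [40,[365.4,-382.9,-80],[0,0,-51.8]],
  ],
)

```text
time_s: 1.5
eef_pos: [485.6, 128.8, 112.1]
ee_rot: [0.0, 0.538, 0.843, 0.0]
force: [0.9, 0.1, 1.0]
grip_width: 0.466
grip_force: 0.0
```

```bash
python3 - <<'E'
from h import *
go(486,128,34,24.9)
p,d=capture("scene"); 
q=proj("scene",[486,128,60])[0].astype(int); print(q,proj("scene",ctrl.sense()["eef_pos"]),proj("top",ctrl.sense()["eef_pos"]))
c=p[max(0,q[1]-100):q[1]+70,q[0]-100:q[0]+100]; cv2.imwrite("pics/h1.png",cv2.resize(c,None,fx=4,fy=3.5,interpolation=2))
E
```

```text
now [485.6 128.8 112.1] yaw 25.0 t 1.5 -> shift [  0.4  -0.8 -78.1] turn -0.1
[243 160] [[243.39066844 144.74057746]] [[221.8891501  222.86615275]]
```

View pics/h1.png

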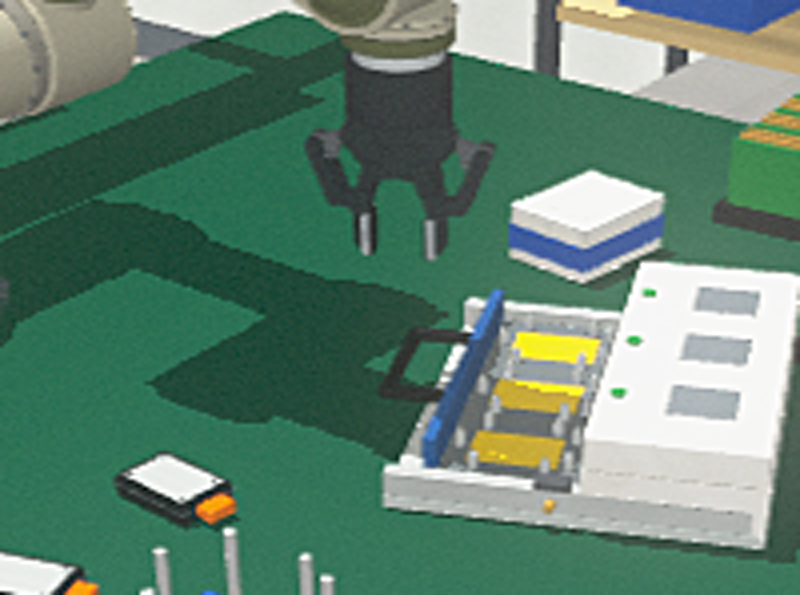

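```bash
python3 - <<'E'
from h import *
print(proj("scene",[[120.5,510.7,191],[120.5,510.7,204]]))
p,d=capture("scene")
c=p[115:155,220:270]; g=cv2.convertScaleAbs(c,alpha=1.6,beta=20); cv2.imwrite("pics/h2.png",cv2.resize(g,None,fx=12,fy=12,interpolation=0))
f,cx,cy,E=cam("scene")
for v in range(118,150,3):
    r=[]
    for u in (233,234,235,236,248,249,250,251,252):
        z=d[v,u]; q=E[:3,:3]@(np.array([(u-cx)/f,(v-cy)/f,1])*z)+E[:3,3]; r.append("%d,%d,%d"%tuple(q))
    print(v,*r)
E
```

```text
[[229.69153261  59.2627423 ]
 [229.60044807  55.88707197]]
118 1286,-876,818 467,110,201 466,116,199 207,435,1 243,463,1 507,129,206 510,129,207 513,129,207 515,131,207
121 463,110,191 465,112,191 466,115,190 465,120,187 255,447,-1 506,130,195 509,131,196 514,128,199 518,128,200
124 466,106,184 466,111,181 471,109,184 462,124,175 270,428,-2 506,129,186 509,131,186 510,134,186 513,134,187
127 464,108,172 471,104,176 471,108,174 464,121,167 287,406,0 508,127,178 509,130,177 508,136,175 513,135,177
130 461,111,160 466,110,163 467,113,162 463,122,157 303,385,0 506,130,167 508,132,167 510,134,166 513,135,167
133 279,328,4 279,333,2 278,341,-1 283,340,0 317,368,0 508,126,159 510,129,159 512,131,158 324,382,-3
136 285,321,-2 292,319,0 293,322,0 302,318,3 329,351,-1 326,361,-6 338,351,1 340,355,0 341,360,-1
139 302,300,0 307,299,1 306,306,-1 314,302,2 343,333,-1 350,330,2 347,339,-2 351,340,-1 355,341,0
142 321,276,4 321,282,1 327,281,4 318,297,-5 356,317,-1 363,313,2 364,318,0 365,322,-1 371,320,1
145 329,267,0 330,271,-2 338,267,1 339,271,0 373,295,1 374,299,0 379,298,2 374,311,-5 383,304,1
148 342,252,-1 343,256,-3 349,254,0 350,257,-1 385,279,0 388,281,0 389,286,0 392,286,0 396,287,0
```

View pics/h2.png

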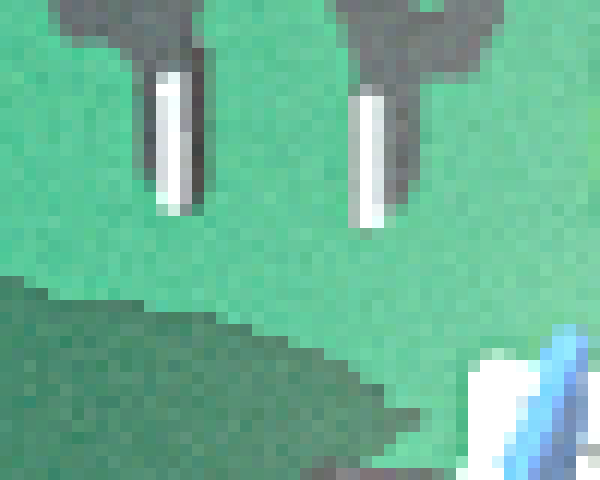

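The fingertips in the picture (pads ending near crop (175,212) and (365,225)) read about z = 157 by depth, though the reported TCP z is 112. That is a 40 mm discrepancy, so I'll descend in stages and check.

apply_moves(
  targets=[
    [40,[0.4,-0.8,-20],[0,0,0]],
    [40,[0.4,-0.8,-40],[0,0,0]],
    [40,[0.4,-0.8,-55],[0,0,0]],
    [40,[0.4,-0.8,-70],[0,0,0]],
    [40,[0.4,-0.8,-70],[0,0,0]],
    [40,[0.4,-0.8,-70],[0,0,0]],
    [40,[0.4,-0.8,-70],[0,0,0]],
  ],
)

```text
time_s: 2.3
eef_pos: [486.9, 127.7, 42.8]
ee_rot: [0.001, 0.538, 0.843, 0.001]
force: [0.3, 0.2, -0.5]
grip_width: 0.469
grip_force: 0.0
```

```bash
python3 - <<'E'
from h import *
go(486,128,34,24.9)
s=ctrl.sense(); print(s["joints"].round(3),s["force"].round(1))
p,d=capture("scene"); c=p[110:200,190:310]; cv2.imwrite("pics/h3.png",cv2.resize(c,None,fx=6,fy=6,interpolation=2))
E
```

```text
now [486.9 127.7  42.8] yaw 25.0 t 2.3 -> shift [-0.9  0.3 -8.8] turn -0.1
[ 0.023  0.439  1.745  0.     0.955 -0.412] [ 0.3  0.2 -0.5]
```

View pics/h3.png

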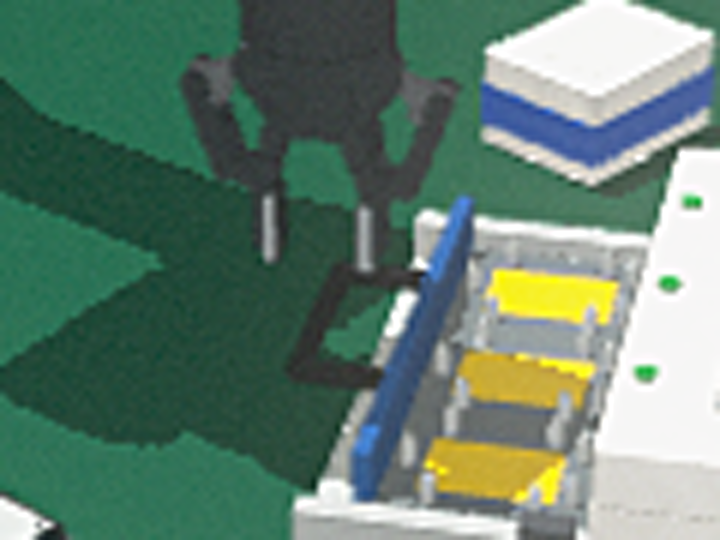

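```bash
cat >> h.py <<'E'
def cloud(n):
    p,d=capture(n); f,cx,cy,E=cam(n); v,u=np.nonzero(d>0); z=d[v,u]
    return np.c_[(u-cx)/f*z,(v-cy)/f*z,z]@E[:3,:3].T+E[:3,3],p[v,u],p
def tips():
    P,c,_=cloud("scene"); s=ctrl.sense(); a=np.radians(yaw()); q=P[:,:2]-s["eef_pos"][:2]
    al=q@[np.cos(a),np.sin(a)]; ac=q@[-np.sin(a),np.cos(a)]; w=s["grip_width"]*42.7
    for sg in(1,-1):
        m=(al*sg>w-6)&(al*sg<w+16)&(abs(ac)<14)&(P[:,2]<s["eef_pos"][2]+100)&(P[:,2]>12); print("side",sg,m.sum(),"z low",np.sort(P[m,2])[:12].round(0))
    print(s["eef_pos"].round(1),s["force"].round(1))
E
python3 -c "
from h import *
tips()"
```

```text
side 1 100 z low [13. 13. 86. 86. 90. 91. 91. 91. 92. 93. 94. 94.]
side -1 90 z low [84. 86. 87. 88. 89. 89. 91. 91. 93. 93. 94. 94.]
[486.8 127.4  42.5] [ 0.5 -0.3 -0.5]
```

apply_moves(
  targets=[
    [40,[-0.9,0.3,-9],[0,0,0]],
    [40,[-0.9,0.3,-9],[0,0,0]],
    [40,[-0.9,0.3,-9],[0,0,0]],
  ],
)

```text
time_s: 2.7
eef_pos: [485.3, 127.5, 32.3]
ee_rot: [-0.0, 0.538, 0.843, -0.0]
force: [-0.0, -0.5, -0.2]
grip_width: 0.465
grip_force: 0.0
```

```bash
python3 -c "
from h import *
tips()"
```

```text
side 1 91 z low [15. 73. 77. 79. 81. 81. 81. 82. 84. 84. 84. 84.]
side -1 83 z low [76. 76. 77. 78. 79. 81. 81. 82. 82. 83. 83. 85.]
[485.5 127.5  32.5] [-0.4  0.   0.2]
```

apply_moves(
  targets=[
    [0,[0,0,0],[0,0,0]],
    [0,[0,0,0],[0,0,0]],
    [0,[0,0,0],[0,0,0]],
    [0,[0,0,0],[0,0,0]],
    [0,[0,0,0],[0,0,0]],
    [0,[0,0,0],[0,0,0]],
  ],
  squeeze=30,
)

```text
time_s: 3.35
eef_pos: [485.5, 127.6, 32.6]
ee_rot: [0.0, 0.538, 0.843, -0.0]
force: [-0.8, -0.5, 0.2]
grip_width: 0.002
grip_force: 0.0
```

```bash
python3 - <<'E'
from h import *
tips()
p,d=capture("scene"); c=p[110:200,190:310]; cv2.imwrite("pics/h4.png",cv2.resize(c,None,fx=6,fy=6,interpolation=2))
E
```

```text
side 1 127 z low [47. 48. 48. 48. 53. 53. 53. 53. 53. 53. 53. 54.]
side -1 137 z low [47. 48. 48. 48. 50. 52. 53. 53. 53. 53. 53. 53.]
[485.5 127.6  32.6] [ 0.2 -0.4  1. ]
```

```bash
python3 - <<'E'
from h import *
P,c,_=cloud("scene"); s=ctrl.sense(); q=P-s["eef_pos"]; m=(np.hypot(q[:,0],q[:,1])<22)&(P[:,2]>56)&(P[:,2]<150)
print(np.sort(P[m,2])[:30].round(0)); print(np.histogram(P[m,2],range(56,152,8)))
m=(np.hypot(q[:,0],q[:,1])<75)&(P[:,2]>56)&(P[:,2]<400); print(np.histogram(P[m,2],range(60,300,15)))
E
```

```text
[56. 74. 76. 76. 76. 77. 78. 79. 80. 81. 81. 81. 81. 83. 83. 83. 83. 83.
 84. 84. 85. 85. 85. 85. 86. 86. 86. 87. 87. 88.]
(array([ 1,  0,  7, 24, 24, 22, 24, 24, 43, 23, 25]), array([ 56,  64,  72,  80,  88,  96, 104, 112, 120, 128, 136, 144]))
(array([  9,  34,  44,  49, 130, 119, 163, 175, 113,  80, 132, 132, 151,
       105, 100]), array([ 60,  75,  90, 105, 120, 135, 150, 165, 180, 195, 210, 225, 240,
       255, 270, 285]))
```

View pics/h4.png

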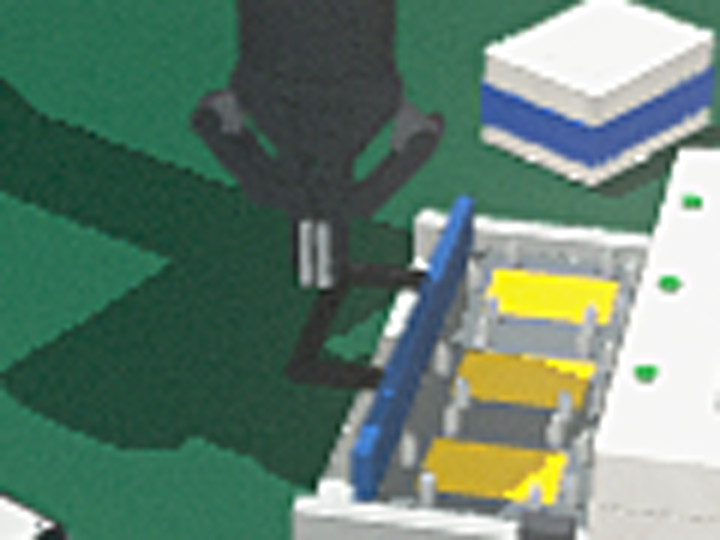

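```bash
python3 - <<'E'
from h import *
for n in("scene",):
    P,c,_=cloud(n); s=ctrl.sense(); q=P-s["eef_pos"]
    a=np.radians(yaw());al=q[:,:2]@[np.cos(a),np.sin(a)]; ac=q[:,:2]@[-np.sin(a),np.cos(a)]
    for z in range(66,120,6):
        m=(abs(al)<40)&(abs(ac)<40)&(P[:,2]>z)&(P[:,2]<z+6); print(z,m.sum(),np.c_[P,al,ac][m].mean(0).round(1) if m.any() else"", np.percentile(al[m],[5,95]).round(),np.percentile(ac[m],[5,95]).round()) if m.any() else 0
# bar
m=(c.max(1)<70)&(abs(P[:,2]-50)<8)&(abs(al)<20)&(abs(ac)<60); print("bar",P[m].mean(0),m.sum(),np.percentile(al[m],[5,50,95]),np.percentile(ac[m],[2,98]))
E
```

```text
72 6 [488.1 120.2  75.8  -0.8  -7.7] [-7.  4.] [-11.  -5.]
78 12 [485.1 119.7  81.1  -3.7  -7. ] [-15.   8.] [-11.  -2.]
84 17 [488.3 121.7  86.8   0.   -6.4] [-13.  11.] [-12.   1.]
90 15 [489.4 121.1  92.6   0.8  -7.5] [-13.  10.] [-15.  -1.]
96 23 [489.1 122.   99.1   0.9  -6.5] [-13.  12.] [-13.  -1.]
102 12 [486.9 121.  104.8  -1.5  -6.5] [-13.  11.] [-11.  -1.]
108 18 [ 4.885e+02  1.206e+02  1.109e+02 -2.000e-01 -7.500e+00] [-11.  11.] [-13.  -0.]
114 29 [484.5 117.5 117.4  -5.1  -8.7] [-27.  19.] [-15.  -4.]
bar [492.44156088 121.96817698  51.6038796 ] 113 [-5.7296623   2.26728702 17.82811781] [-56.31279468  53.28299749]
```

The fingers closed on nothing, and their tips show at about z = 73 in the picture, just above the bar. So true tip height is roughly reported z + 40, and I'll work with that offset.

apply_moves(
  targets=[
    [40,[0,0,0],[0,0,0]],
    [40,[0,0,0],[0,0,0]],
    [40,[0,0,0],[0,0,0]],
    [40,[0.5,0,-10],[0,0,0]],
    [40,[0.5,0,-20],[0,0,0]],
    [40,[0.5,0,-30],[0,0,0]],
    [40,[0.5,0,-30],[0,0,0]],
    [40,[0.5,0,-30],[0,0,0]],
  ],
)

```text
time_s: 4.35
eef_pos: [485.9, 127.6, 2.2]
ee_rot: [-0.0, 0.538, 0.843, -0.0]
force: [0.1, 0.2, 0.5]
grip_width: 0.467
grip_force: 0.0
```

```bash
python3 -c "
from h import *
tips()"
```

```text
side 1 91 z low [12. 15. 45. 47. 49. 50. 51. 53. 53. 54. 54. 54.]
side -1 85 z low [43. 47. 48. 49. 50. 50. 51. 52. 52. 52. 52. 53.]
[486.1 127.6   2.6] [-0.1  0.1 -0.3]
```

apply_moves(
  targets=[
    [40,[0,0,-8],[0,0,0]],
    [40,[0,0,-8],[0,0,0]],
    [0,[0,0,-8],[0,0,0]],
    [0,[0,0,-8],[0,0,0]],
    [0,[0,0,-8],[0,0,0]],
    [0,[0,0,-8],[0,0,0]],
    [0,[0,0,-8],[0,0,0]],
  ],
  squeeze=40,
)

```text
time_s: 5.1
eef_pos: [486.1, 127.6, -5.2]
ee_rot: [0.0, 0.538, 0.843, 0.0]
force: [-0.8, -0.3, 3.0]
grip_width: 0.122
grip_force: 39.0
```

```bash
python3 - <<'E'
from h import *
p=cv2.imread("pics/top0.png"); X=np.array([.907,.421]);Y=np.array([-.421,.907]); c=np.array([581.2,172.1])
for off in(-40,40):
  P=[[*(c+X*t+Y*off),90] for t in range(0,90,3)]; uv=proj("top",P)
  print(off,[(t,int(cv2.getRectSubPix(p,(1,1),tuple(map(float,q))).min())) for t,q in zip(range(0,90,3),uv)])
E
```

```text
-40 [(0, 177), (3, 177), (6, 177), (9, 176), (12, 175), (15, 174), (18, 175), (21, 177), (24, 178), (27, 178), (30, 178), (33, 178), (36, 178), (39, 179), (42, 190), (45, 216), (48, 228), (51, 211), (54, 210), (57, 246), (60, 253), (63, 254), (66, 254), (69, 254), (72, 254), (75, 254), (78, 254), (81, 254), (84, 254), (87, 254)]
40 [(0, 176), (3, 177), (6, 177), (9, 177), (12, 176), (15, 175), (18, 175), (21, 177), (24, 177), (27, 177), (30, 178), (33, 179), (36, 178), (39, 179), (42, 183), (45, 209), (48, 229), (51, 217), (54, 210), (57, 245), (60, 253), (63, 254), (66, 254), (69, 254), (72, 254), (75, 254), (78, 254), (81, 254), (84, 254), (87, 254)]
```

apply_moves(
  targets=[
    [0,[-4.5,-2.1,0],[0,0,0]],
    [0,[-9.1,-4.2,0],[0,0,0]],
    [0,[-13.6,-6.3,0],[0,0,0]],
    [0,[-13.6,-6.3,0],[0,0,0]],
    [0,[-13.6,-6.3,0],[0,0,0]],
  ],
)

```text
time_s: 5.6
eef_pos: [473.1, 121.5, -5.2]
ee_rot: [0.001, 0.538, 0.843, 0.001]
force: [5.3, 4.9, -1.2]
grip_width: 0.127
grip_force: 40.1
```

apply_moves(
  targets=[
    [0,[-3.6,-1.7,0],[0,0,0]],
    [0,[-3.6,-1.7,0],[0,0,0]],
    [0,[-3.6,-1.7,0],[0,0,0]],
  ],
)

```text
time_s: 5.9
eef_pos: [473.4, 121.5, -5.0]
ee_rot: [0.004, 0.539, 0.843, 0.005]
force: [25.5, 19.4, -18.4]
grip_width: 0.121
grip_force: 39.5
```

apply_moves(
  targets=[
    [0,[-3.6,-1.7,0],[0,0,0]],
    [0,[-3.6,-1.7,0],[0,0,0]],
    [0,[-3.6,-1.7,0],[0,0,0]],
  ],
)

```text
time_s: 6.2
eef_pos: [473.7, 121.4, -4.7]
ee_rot: [0.007, 0.539, 0.842, 0.009]
force: [44.4, 34.9, -35.2]
grip_width: 0.118
grip_force: 39.4
```

apply_moves(
  targets=[
    [0,[7.2,3.4,0],[0,0,0]],
    [0,[7.2,3.4,0],[0,0,0]],
    [40,[7.2,3.4,0],[0,0,0]],
    [40,[7.2,3.4,0],[0,0,0]],
    [40,[7.2,3.4,0],[0,0,0]],
    [40,[7.2,3.4,30],[0,0,0]],
    [40,[7.2,3.4,70],[0,0,0]],
    [80,[-20,-30,110],[0,0,8]],
    [80,[-40,-70,110],[0,0,16]],
    [80,[-60,-110,110],[0,0,24]],
    [80,[-80,-150,110],[0,0,32]],
    [80,[-80,-190,110],[0,0,40]],
    [80,[-80,-200,110],[0,0,48]],
    [80,[-80,-200,110],[0,0,56]],
    [80,[-80,-200,110],[0,0,56]],
  ],
)

```text
time_s: 7.7
eef_pos: [384.5, -82.8, 104.4]
ee_rot: [-0.0, 0.078, 0.997, 0.0]
force: [0.3, -0.3, 0.7]
grip_width: 0.938
grip_force: 0.0
```

```bash
cat >> h.py <<'E'
def look():
    p,_=capture("top")
    for nm,z,k,b in(("mods",20,"white",(390,520,-450,-30)),("nests",26,"yellow",(440,690,20,350))):
        B=blobs("top",p,b,z,k,amin=400)
        for o in B: print(nm,*o)
        if nm=="nests" and len(B)==3:
            c=np.array(sorted(o[0] for o in B)); v=c[-1]-c[0]; print("yaw",np.degrees(np.arctan2(v[0],-v[1])),c.mean(0))
    return p
E
python3 - <<'E'
from h import *
cv2.imwrite("pics/look1.png",look()); go(441.3,-79.4,60,86.1)
E
```

```text
mods [409.7, -106.6] -90.0 [60.2, 135.5] 3870
mods [450.1, -234.3] 17.5 [43.4, 62.8] 2577
mods [461.3, -369.5] -14.1 [42.9, 63.0] 2550
nests [533.0, 243.3] 24.5 [47.3, 69.5] 3121
nests [568.6, 166.3] 24.5 [47.2, 69.1] 3119
nests [604.4, 89.1] 24.6 [47.2, 69.3] 3123
yaw 24.845788843154452 [568.66666667 166.23333333]
now [384.6 -82.4 104.4] yaw 81.2 t 7.8 -> shift [ 56.7   3.  -44.4] turn 4.9
```

apply_moves(
  targets=[
    [66,[30,2,-20],[0,0,4.9]],
    [66,[56.7,3,-50],[0,0,4.9]],
    [66,[56.7,3,-80],[0,0,4.9]],
    [66,[56.7,3,-110],[0,0,4.9]],
    [66,[56.7,3,-130],[0,0,4.9]],
    [66,[56.7,3,-134],[0,0,4.9]],
    [66,[56.7,3,-134],[0,0,4.9]],
    [66,[56.7,3,-134],[0,0,4.9]],
  ],
)

```text
time_s: 8.55
eef_pos: [442.5, -79.4, -28.4]
ee_rot: [0.001, 0.037, 0.999, -0.0]
force: [-0.4, -0.1, 0.1]
grip_width: 0.773
grip_force: 0.0
```

```bash
sed -i 's/(P\[:,2\]>12)/(P[:,2]>1.5)/' h.py; python3 - <<'E'
from h import *
tips(); go(441.3,-79.4,-36,86.1)
E
```

```text
side 1 114 z low [ 2.  3. 19. 21. 21. 22. 23. 23. 24. 24. 24. 25.]
side -1 121 z low [2. 2. 2. 2. 2. 2. 2. 3. 3. 3. 3. 3.]
[442.6 -79.5 -28.3] [-0.3 -0.7  0.2]
now [442.6 -79.5 -28.3] yaw 85.8 t 8.6 -> shift [-1.3  0.1 -7.7] turn 0.3
```

apply_moves(
  targets=[
    [66,[-1.3,0.1,-5],[0,0,0.3]],
    [66,[-1.3,0.1,-10],[0,0,0.3]],
    [66,[-1.3,0.1,-10],[0,0,0.3]],
    [40,[-1.3,0.1,-10],[0,0,0.3]],
    [40,[-1.3,0.1,-10],[0,0,0.3]],
    [40,[-1.3,0.1,-10],[0,0,0.3]],
    [40,[-1.3,0.1,-10],[0,0,0.3]],
    [40,[-1.3,0.1,-10],[0,0,0.3]],
  ],
  squeeze=60,
)

```text
time_s: 9.4
eef_pos: [440.8, -79.1, -39.1]
ee_rot: [0.0, 0.034, 0.999, -0.0]
force: [-1.4, 0.3, 5.6]
grip_width: 0.57
grip_force: 62.8
```

```bash
python3 - <<'E'
from h import *
tips(); go(533,243.3,60,24.85+90)
E
```

```text
side 1 102 z low [15. 16. 17. 17. 17. 18. 18. 19. 19. 19. 19. 19.]
side -1 126 z low [ 2.  2.  2.  3.  3.  3.  4.  5.  7.  7.  9. 10.]
[440.8 -79.1 -39.1] [-2.1  0.   6.5]
now [440.8 -79.1 -39.1] yaw 86.1 t 9.4 -> shift [ 92.2 322.4  99.1] turn 28.7
```

apply_moves(
  targets=[
    [40,[0,0,15],[0,0,0]],
    [40,[0,0,40],[0,0,0]],
    [40,[0,15,70],[0,0,3]],
    [40,[10,55,99],[0,0,6]],
    [40,[25,100,99],[0,0,10]],
    [40,[40,145,99],[0,0,14]],
    [40,[55,190,99],[0,0,18]],
    [40,[70,235,99],[0,0,22]],
    [40,[85,280,99],[0,0,26]],
    [40,[91.8,322.1,99],[0,0,28.7]],
    [40,[91.8,322.1,99],[0,0,28.7]],
    [40,[91.8,322.1,75],[0,0,28.7]],
    [40,[91.8,322.1,55],[0,0,28.7]],
    [40,[91.8,322.1,52],[0,0,28.7]],
    [40,[91.8,322.1,52],[0,0,28.7]],
    [40,[91.8,322.1,52],[0,0,28.7]],
  ],
)

```text
time_s: 11.05
eef_pos: [533.0, 242.9, 13.7]
ee_rot: [0.001, -0.215, 0.977, 0.0]
force: [-0.4, -0.3, -1.5]
grip_width: 0.571
grip_force: 62.3
```

```bash
python3 - <<'E'
from h import *
p,d=capture("top"); P,c,ps=cloud("scene")
s=ctrl.sense(); print(s["grip_width"],s["force"].round(1)); go(532.6,243.0,-13,114.85)
cv2.imwrite("pics/n1.png",cv2.resize(np.hstack([ortho("scene",ps,440,640,140,330,46,2),p[150:250,140:240].repeat(4,0).repeat(4,1)]),None,fx=1,fy=1)) if 0 else cv2.imwrite("pics/n1.png",cv2.resize(ps[100:220,200:340],None,fx=5,fy=5,interpolation=2))
E
```

```text
0.5658118613493637 [ 0.5  0.4 -0.7]
now [533.  243.1  13.7] yaw 114.8 t 11.2 -> shift [ -0.4  -0.1 -26.7] turn 0.0
```

View pics/n1.png

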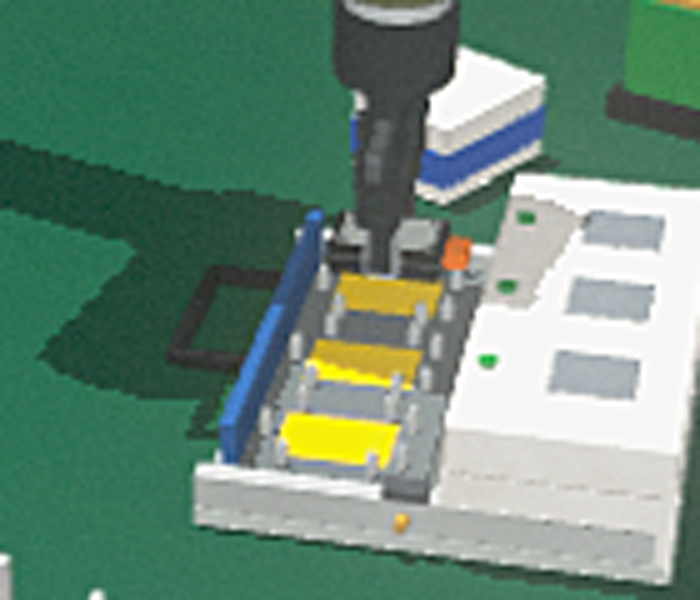

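The module at (395,245) hangs level over the far (left) nest, with its orange connector at (455,252) facing the hood. Lowering it.

apply_moves(
  targets=[
    [40,[-0.4,-0.1,-8],[0,0,0]],
    [40,[-0.4,-0.1,-13],[0,0,0]],
    [40,[-0.4,-0.1,-18],[0,0,0]],
    [40,[-0.4,-0.1,-22],[0,0,0]],
    [40,[-0.4,-0.1,-25],[0,0,0]],
    [40,[-0.4,-0.1,-25],[0,0,0]],
  ],
)

```text
time_s: 11.75
eef_pos: [532.0, 243.0, -12.6]
ee_rot: [-0.0, -0.215, 0.977, -0.0]
force: [-0.8, 1.0, -0.6]
grip_width: 0.571
grip_force: 62.3
```

apply_moves(
  targets=[
    [40,[0.5,0,-1.5],[0,0,0]],
    [40,[0.5,0,-1.5],[0,0,0]],
  ],
)

```text
time_s: 11.95
eef_pos: [533.2, 243.4, -13.0]
ee_rot: [0.001, -0.215, 0.977, 0.0]
force: [0.8, 1.3, 4.8]
grip_width: 0.572
grip_force: 62.8
```

apply_moves(
  targets=[
    [64,[0,0,0],[0,0,0]],
    [64,[0,0,0],[0,0,0]],
    [64,[0,0,0],[0,0,0]],
    [64,[0,0,20],[0,0,0]],
    [64,[0,0,50],[0,0,0]],
    [66,[-10,-35,80],[0,0,0]],
    [66,[-20,-80,80],[0,0,-2]],
    [66,[-30,-125,80],[0,0,-4]],
    [66,[-40,-170,80],[0,0,-6]],
    [66,[-50,-215,80],[0,0,-7]],
    [66,[-60,-260,80],[0,0,-7]],
    [66,[-70,-305,80],[0,0,-7]],
    [66,[-80,-350,80],[0,0,-7]],
    [66,[-85,-390,80],[0,0,-7]],
    [66,[-85,-390,80],[0,0,-7]],
    [66,[-85,-390,80],[0,0,-7]],
  ],
)

```text
time_s: 13.55
eef_pos: [447.3, -147.3, 66.0]
ee_rot: [-0.0, -0.154, 0.988, 0.0]
force: [-0.6, 0.6, -0.1]
grip_width: 0.772
grip_force: 0.0
```

```bash
python3 - <<'E'
from h import *
p,_=capture("top")
for z,k,b in((20,"white",(390,540,-450,-180)),(46,"white",(480,600,200,300)),(42,"orange",(480,620,190,310)),(26,"yellow",(440,690,20,350)),(26,"white",(560,640,-260,-150))):
    for o in blobs("top",p,b,z,k,amin=200): print(k,z,*o)
go(450.1,-234.3,-37,107.6)
E
```

```text
white 20 [423.8, -288.7] -25.3 [22.3, 81.7] 1579
white 20 [461.3, -369.5] -14.1 [42.9, 62.9] 2546
white 20 [455.3, -225.1] 57.3 [94.4, 115.7] 8909
white 46 [534.0, 242.4] 24.9 [44.1, 63.4] 2636
white 46 [550.5, 259.3] 0.0 [99.8, 119.8] 6109
yellow 26 [575.4, 263.4] -66.8 [18.3, 27.0] 414
yellow 26 [569.5, 166.6] 24.5 [47.1, 69.3] 3117
yellow 26 [605.3, 89.5] 24.6 [47.1, 69.4] 3118
white 26 [611.1, -203.7] 3.1 [42.9, 60.4] 2400
now [ 447.4 -146.5   66. ] yaw 107.8 t 13.6 -> shift [   2.7  -87.8 -103. ] turn -0.2
```

apply_moves(
  targets=[
    [66,[1.5,-45,0],[0,0,0]],
    [66,[2.7,-87.8,-10],[0,0,0]],
    [66,[2.7,-87.8,-40],[0,0,0]],
    [66,[2.7,-87.8,-50],[0,0,0]],
    [66,[2.7,-87.8,-50],[0,0,0]],
    [66,[2.7,-87.8,-50],[0,0,0]],
  ],
)

```text
time_s: 14.2
eef_pos: [450.8, -233.9, 16.9]
ee_rot: [0.0, -0.156, 0.988, -0.0]
force: [-0.4, 0.6, 0.3]
grip_width: 0.775
grip_force: 0.0
```

```bash
python3 - <<'E'
from h import *
go(450.1,-234.3,-37,107.6)
P,c,p=cloud("scene")
print(proj("scene",[450,-234,20]))
for o in blobs("scene",p,(390,540,-450,-30),20,"white",amin=300): print(*o)
for o in blobs("scene",p,(390,540,-450,-30),16,"orange",amin=200): print(*o)
E
```

```text
now [ 450.8 -233.9   16.9] yaw 107.9 t 14.2 -> shift [ -0.7  -0.4 -53.9] turn -0.3
[[147.47073594 224.87834764]]
[445.0, -232.7] 18.3 [41.9, 60.3] 2167
[458.2, -366.9] -14.0 [41.7, 62.4] 2444
[493.4, -223.0] -71.0 [21.9, 35.1] 623
[505.4, -380.9] -19.3 [26.7, 29.4] 662
```

apply_moves(
  targets=[
    [66,[-0.7,-0.4,-25],[0,0,-0.3]],
    [66,[-0.7,-0.4,-45],[0,0,-0.3]],
    [66,[-0.7,-0.4,-54],[0,0,-0.3]],
    [66,[-0.7,-0.4,-54],[0,0,-0.3]],
    [40,[-0.7,-0.4,-54],[0,0,-0.3]],
    [40,[-0.7,-0.4,-54],[0,0,-0.3]],
    [40,[-0.7,-0.4,-54],[0,0,-0.3]],
    [40,[-0.7,-0.4,-54],[0,0,-0.3]],
    [40,[-0.7,-0.4,-54],[0,0,-0.3]],
  ],
)

```text
time_s: 15.15
eef_pos: [450.3, -235.7, -36.4]
ee_rot: [0.001, -0.152, 0.988, -0.001]
force: [-0.5, 1.5, 7.2]
grip_width: 0.571
grip_force: 62.9
```

```bash
python3 - <<'E'
from h import *
go(568.6,166.2,62,114.85); print(ctrl.sense()["grip_width"])
E
```

```text
now [ 450.3 -235.7  -36.4] yaw 107.5 t 15.2 -> shift [118.3 401.9  98.4] turn 7.3
0.5709251989224672
```

apply_moves(
  targets=[
    [40,[0,0,15],[0,0,0]],
    [40,[0,0,40],[0,0,0]],
    [40,[2,20,75],[0,0,1]],
    [40,[8,60,98],[0,0,2]],
    [40,[20,105,98],[0,0,3]],
    [40,[32,150,98],[0,0,4]],
    [40,[45,195,98],[0,0,5]],
    [40,[60,240,98],[0,0,6]],
    [40,[75,285,98],[0,0,7.3]],
    [40,[90,330,98],[0,0,7.3]],
    [40,[105,372,98],[0,0,7.3]],
    [40,[118.5,402.1,98],[0,0,7.3]],
    [40,[118.5,402.1,98],[0,0,7.3]],
    [40,[118.5,402.1,75],[0,0,7.3]],
    [40,[118.5,402.1,53],[0,0,7.3]],
    [40,[118.5,402.1,50],[0,0,7.3]],
    [40,[118.5,402.1,50],[0,0,7.3]],
  ],
)

```text
time_s: 16.85
eef_pos: [568.0, 166.4, 12.5]
ee_rot: [-0.0, -0.215, 0.977, -0.0]
force: [-1.2, -0.1, -0.2]
grip_width: 0.572
grip_force: 62.4
```

```bash
python3 - <<'E'
from h import *
s=ctrl.sense(); print(s["grip_width"],s["grip_force"],s["force"].round(1)); go(568.8,166.4,-10.4,114.85)
P,c,p=cloud("scene")
for o in blobs("scene",p,(470,700,20,330),26,"yellow",amin=300): print(*o)
E
```

```text
0.572477249005694 62.40597724914551 [-1.2 -0.1 -0.2]
now [568.  166.4  12.5] yaw 114.8 t 16.9 -> shift [  0.8  -0.  -22.9] turn 0.1
[556.9, 283.1] -63.4 [16.8, 41.9] 440
[568.0, 166.4] 26.6 [44.1, 66.7] 1992
[601.2, 93.0] 25.8 [47.2, 68.9] 2785
```

apply_moves(
  targets=[
    [40,[1.2,0.1,-6],[0,0,0]],
    [40,[1.2,0.1,-11],[0,0,0]],
    [40,[1.2,0.1,-16],[0,0,0]],
    [40,[1.2,0.1,-20],[0,0,0]],
    [40,[1.2,0.1,-23],[0,0,0]],
    [40,[1.2,0.1,-24],[0,0,0]],
    [40,[1.2,0.1,-24],[0,0,0]],
  ],
)

```text
time_s: 17.6
eef_pos: [570.3, 167.5, -10.4]
ee_rot: [0.002, -0.215, 0.977, 0.0]
force: [-2.2, 1.4, 8.6]
grip_width: 0.569
grip_force: 63.6
```

apply_moves(
  targets=[
    [64,[0,0,0],[0,0,0]],
    [64,[0,0,0],[0,0,0]],
    [64,[0,0,0],[0,0,0]],
    [64,[0,0,20],[0,0,0]],
    [64,[0,0,50],[0,0,0]],
    [66,[-12,-30,80],[0,0,-3]],
    [66,[-26,-75,80],[0,0,-6]],
    [66,[-38,-120,80],[0,0,-9]],
    [66,[-50,-165,80],[0,0,-13]],
    [66,[-64,-210,80],[0,0,-17]],
    [66,[-76,-255,80],[0,0,-21]],
    [66,[-90,-300,80],[0,0,-25]],
    [66,[-105,-345,80],[0,0,-30]],
    [66,[-109,-390,80],[0,0,-35]],
    [66,[-109,-435,80],[0,0,-38.9]],
    [66,[-109,-450,80],[0,0,-38.9]],
    [66,[-109,-450,80],[0,0,-38.9]],
  ],
)

```text
time_s: 19.3
eef_pos: [459.9, -284.4, 67.7]
ee_rot: [-0.0, 0.123, 0.992, 0.0]
force: [0.4, 0.6, -0.4]
grip_width: 0.773
grip_force: 0.0
```

```bash
python3 - <<'E'
from h import *
p,_=capture("top")
for z,k,b in((20,"white",(390,540,-450,-330)),(46,"white",(505,600,130,300)),(26,"yellow",(440,690,20,350)),(26,"white",(560,640,-260,-150))):
    for o in blobs("top",p,b,z,k,amin=200): print(k,z,*o)
p,_=capture("scene")
for o in blobs("scene",p,(390,540,-450,-30),20,"white",amin=300): print(*o)
go(461.3,-369.5,-37,76)
E
```

```text
white 20 [467.9, -389.4] 0.0 [119.8, 149.8] 13523
white 46 [509.9, 140.7] -90.0 [14.8, 33.0] 228
white 46 [535.7, 242.7] 24.8 [43.5, 63.8] 2550
white 46 [586.9, 135.9] 0.0 [17.8, 43.0] 333
white 46 [569.9, 166.3] 24.2 [44.0, 63.3] 2541
white 46 [558.0, 246.2] -90.0 [94.7, 142.5] 5754
yellow 26 [576.9, 263.9] -66.0 [17.4, 26.2] 392
yellow 26 [613.3, 186.5] -64.4 [17.0, 26.9] 397
yellow 26 [606.4, 89.9] 24.6 [47.0, 69.1] 3113
white 26 [612.3, -202.4] 0.0 [42.0, 58.5] 2242
[458.2, -366.9] -14.0 [41.7, 62.3] 2445
now [ 460.1 -281.8   67.8] yaw 76.0 t 19.4 -> shift [   1.2  -87.7 -104.8] turn 0.0
```

apply_moves(
  targets=[
    [66,[0.6,-45,0],[0,0,0]],
    [66,[1.2,-87.7,-10],[0,0,0]],
    [66,[1.2,-87.7,-45],[0,0,0]],
    [66,[1.2,-87.7,-75],[0,0,0]],
    [66,[1.2,-87.7,-98],[0,0,0]],
    [66,[1.2,-87.7,-105],[0,0,0]],
    [66,[1.2,-87.7,-105],[0,0,0]],
    [66,[1.2,-87.7,-105],[0,0,0]],
    [40,[1.2,-87.7,-105],[0,0,0]],
    [40,[1.2,-87.7,-105],[0,0,0]],
    [40,[1.2,-87.7,-105],[0,0,0]],
    [40,[1.2,-87.7,-105],[0,0,0]],
    [40,[1.2,-87.7,-105],[0,0,0]],
  ],
)

```text
time_s: 20.7
eef_pos: [462.3, -371.3, -35.1]
ee_rot: [0.001, 0.123, 0.992, -0.001]
force: [-0.8, 1.6, 6.7]
grip_width: 0.569
grip_force: 63.1
```

```bash
python3 - <<'E'
from h import *
go(606.3,89.8,62,114.85); print(ctrl.sense()["grip_width"])
E
```

```text
now [ 462.3 -371.3  -35.1] yaw 75.9 t 20.7 -> shift [144.  461.1  97.1] turn 38.9
0.5694835517501715
```

apply_moves(
  targets=[
    [40,[0,0,15],[0,0,0]],
    [40,[0,0,40],[0,0,0]],
    [40,[0,20,75],[0,0,3]],
    [40,[0,60,98],[0,0,6]],
    [40,[0,105,98],[0,0,10]],
    [40,[0,150,98],[0,0,14]],
    [40,[5,195,98],[0,0,18]],
    [40,[15,240,98],[0,0,22]],
    [40,[35,280,98],[0,0,26]],
    [40,[60,320,98],[0,0,30]],
    [40,[85,360,98],[0,0,34]],
    [40,[110,400,98],[0,0,38]],
    [40,[130,440,98],[0,0,38.9]],
    [40,[144.9,461.5,98],[0,0,38.9]],
    [40,[144.9,461.5,98],[0,0,38.9]],
    [40,[144.9,461.5,75],[0,0,38.9]],
    [40,[144.9,461.5,53],[0,0,38.9]],
    [40,[144.9,461.5,50],[0,0,38.9]],
    [40,[144.9,461.5,50],[0,0,38.9]],
  ],
)

```text
time_s: 22.6
eef_pos: [606.2, 90.3, 13.8]
ee_rot: [-0.0, -0.215, 0.977, -0.0]
force: [-0.7, -0.5, -0.2]
grip_width: 0.566
grip_force: 62.4
```

```bash
python3 - <<'E'
from h import *
s=ctrl.sense(); print(s["grip_width"],s["grip_force"],s["force"].round(1)); go(607.2,90.2,-9.1,114.85)
E
```

```text
0.5657691028986231 62.377084493637085 [-0.7 -0.5 -0.2]
now [606.2  90.3  13.8] yaw 114.8 t 22.6 -> shift [  1.   -0.1 -22.9] turn 0.1
```

apply_moves(
  targets=[
    [40,[0.9,0,-6],[0,0,0]],
    [40,[0.9,0,-11],[0,0,0]],
    [40,[0.9,0,-16],[0,0,0]],
    [40,[0.9,0,-20],[0,0,0]],
    [40,[0.9,0,-23],[0,0,0]],
    [40,[0.9,0,-24],[0,0,0]],
    [40,[0.9,0,-24],[0,0,0]],
  ],
)

```text
time_s: 23.3
eef_pos: [608.4, 91.3, -9.2]
ee_rot: [0.002, -0.215, 0.977, -0.0]
force: [-1.6, 2.8, 10.1]
grip_width: 0.571
grip_force: 63.7
```

apply_moves(
  targets=[
    [64,[0,0,0],[0,0,0]],
    [64,[0,0,0],[0,0,0]],
    [64,[0,0,0],[0,0,0]],
    [64,[0,0,20],[0,0,0]],
    [64,[0,0,50],[0,0,0]],
    [50,[-20,5,85],[0,0,-8]],
    [40,[-50,10,110],[0,0,-16]],
    [40,[-90,20,110],[0,0,-24]],
    [40,[-120,30,110],[0,0,-32]],
    [40,[-180,0,110],[0,0,-40]],
    [40,[-200,0,110],[0,0,-48]],
    [40,[-200,0,110],[0,0,-56]],
    [40,[-200,0,110],[0,0,-64]],
    [40,[-200,0,110],[0,0,-72]],
    [40,[-200,0,110],[0,0,-80]],
    [40,[-200,0,110],[0,0,-88]],
    [40,[-200,0,110],[0,0,-90]],
    [40,[-200,0,110],[0,0,-90]],
  ],
)

```text
time_s: 25.1
eef_pos: [407.2, 90.7, 99.1]
ee_rot: [0.0, 0.539, 0.842, -0.0]
force: [0.1, 0.4, 0.3]
grip_width: 0.47
grip_force: 0.0
```

```bash
cat >> h.py <<'E'
def nests():
    p,_=capture("top")
    for o in blobs("top",p,(440,700,10,350),46,"white",amin=1500): print("lid",*o)
    for o in blobs("top",p,(440,700,10,350),42,"orange",amin=150): print("orange",*o)
    return p
E
python3 - <<'E'
from h import *
p=nests(); q=ortho("top",p,440,660,20,300,46,2); cv2.imwrite("pics/n3.png",q); go(475.5,122.7,-5,24.85)
E
```

```text
lid [536.3, 243.2] 24.9 [44.1, 63.7] 2641
lid [572.9, 167.6] 26.1 [44.6, 63.7] 2560
lid [607.6, 89.4] 24.8 [43.9, 63.9] 2617
lid [615.8, 213.8] -65.0 [271.4, 308.3] 40523
now [407.2  90.7  99.1] yaw 24.9 t 25.1 -> shift [  68.3   32.  -104.1] turn -0.0
```

View pics/n3.png

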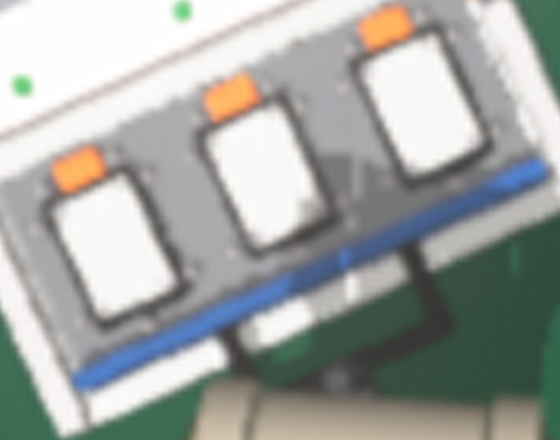

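The ortho view shows all three modules flat in their nests, with lids at (115,245), (265,175) and (425,100) and connectors toward the hood. Next I'll grip the handle.

apply_moves(
  targets=[
    [40,[35,16,0],[0,0,0]],
    [40,[69,31.7,-10],[0,0,0]],
    [40,[69,31.7,-45],[0,0,0]],
    [40,[69,31.7,-80],[0,0,0]],
    [40,[69,31.7,-100],[0,0,0]],
    [40,[69,31.7,-105],[0,0,0]],
    [40,[69,31.7,-105],[0,0,0]],
    [0,[69,31.7,-105],[0,0,0]],
    [0,[69,31.7,-105],[0,0,0]],
    [0,[69,31.7,-105],[0,0,0]],
    [0,[69,31.7,-105],[0,0,0]],
    [0,[69,31.7,-105],[0,0,0]],
  ],
)

```text
time_s: 26.35
eef_pos: [477.1, 122.5, -4.6]
ee_rot: [0.001, 0.539, 0.843, 0.001]
force: [-0.2, 0.4, 7.2]
grip_width: 0.114
grip_force: 58.6
```

apply_moves(
  targets=[
    [0,[7.3,3.4,0],[0,0,0]],
    [0,[18.1,8.4,0],[0,0,0]],
    [0,[29,13.4,0],[0,0,0]],
    [0,[39.9,18.5,0],[0,0,0]],
    [0,[50.8,23.5,0],[0,0,0]],
    [0,[61.7,28.6,0],[0,0,0]],
    [0,[72.6,33.6,0],[0,0,0]],
    [0,[80,37,0],[0,0,0]],
    [0,[80,37,0],[0,0,0]],
  ],
)

```text
time_s: 27.25
eef_pos: [557.9, 160.0, -4.6]
ee_rot: [0.001, 0.539, 0.843, 0.001]
force: [0.7, 0.6, 6.8]
grip_width: 0.11
grip_force: 59.6
```

apply_moves(
  targets=[
    [0,[4.5,2.1,0],[0,0,0]],
    [0,[9.1,4.2,0],[0,0,0]],
    [0,[13.6,6.3,0],[0,0,0]],
    [0,[16.3,7.6,0],[0,0,0]],
    [0,[16.3,7.6,0],[0,0,0]],
    [0,[16.3,7.6,0],[0,0,0]],
  ],
)

```text
time_s: 27.85
eef_pos: [573.3, 167.2, -4.6]
ee_rot: [0.001, 0.539, 0.843, 0.001]
force: [0.2, 1.6, 6.0]
grip_width: 0.111
grip_force: 59.6
```

apply_moves(
  targets=[
    [0,[1.8,0.8,0],[0,0,0]],
    [0,[1.8,0.8,0],[0,0,0]],
    [0,[1.8,0.8,0],[0,0,0]],
  ],
)

```text
time_s: 28.15
eef_pos: [573.1, 167.1, -4.6]
ee_rot: [-0.001, 0.538, 0.843, -0.001]
force: [-9.6, -5.1, 14.4]
grip_width: 0.111
grip_force: 60.5
```

apply_moves(
  targets=[
    [0,[-1.2,-0.6,0],[0,0,0]],
    [40,[-1.2,-0.6,0],[0,0,0]],
    [40,[-1.2,-0.6,0],[0,0,0]],
    [40,[-1.2,-0.6,0],[0,0,0]],
    [40,[-1.2,-0.6,10],[0,0,0]],
    [40,[-1.2,-0.6,35],[0,0,0]],
    [40,[-1.2,-0.6,60],[0,0,0]],
    [40,[-1.2,-0.6,60],[0,0,0]],
    [40,[-1.2,-0.6,60],[0,0,0]],
    [40,[-1.2,-0.6,60],[0,0,0]],
    [40,[-1.2,-0.6,60],[0,0,0]],
    [40,[-1.2,-0.6,60],[0,0,0]],
    [40,[-1.2,-0.6,60],[0,0,0]],
    [40,[-1.2,-0.6,60],[0,0,0]],
    [40,[-1.2,-0.6,60],[0,0,0]],
    [40,[-1.2,-0.6,60],[0,0,0]],
    [40,[-1.2,-0.6,60],[0,0,0]],
    [40,[-1.2,-0.6,60],[0,0,0]],
    [40,[-1.2,-0.6,60],[0,0,0]],
    [40,[-1.2,-0.6,60],[0,0,0]],
  ],
)

```text
time_s: 30.15
eef_pos: [573.1, 167.3, 54.1]
ee_rot: [-0.0, 0.539, 0.843, 0.0]
force: [0.3, 0.5, 0.4]
grip_width: 0.473
grip_force: 0.0
```

```bash
python3 - <<'E'
from h import *
p,_=capture("scene"); cv2.imwrite("pics/t1.png",cv2.resize(p[90:230,180:350],None,fx=4.2,fy=4.2,interpolation=2))
p,_=capture("top")
# bar / plate position in top: profile of blue plate along X
X=np.array([.9074,.4202]);Y=np.array([-.4202,.9074]); h=np.array([573.2,167.1])
b,g,r=[p[...,k].astype(int) for k in range(3)]
for off in(-110,110):
    uv=proj("top",[[*(h+X*t+Y*off),58] for t in range(20,80,2)])
    v=[cv2.getRectSubPix(p,(1,1),tuple(map(float,q)))[0,0].astype(int) for q in uv]; w=np.array([max(0,a[0]-a[2]) for a in v]); print(off,(w*np.arange(20,80,2)).sum()/w.sum(),w.max())
go(573.2,167.1,-5,24.85)
E
```

```text
-110 48.70503597122302 99
110 nan 0
now [573.1 167.3  54.1] yaw 24.8 t 30.2 -> shift [  0.1  -0.2 -59.1] turn 0.0<stdin>:9: RuntimeWarning: invalid value encountered in scalar divide
```

View pics/t1.png

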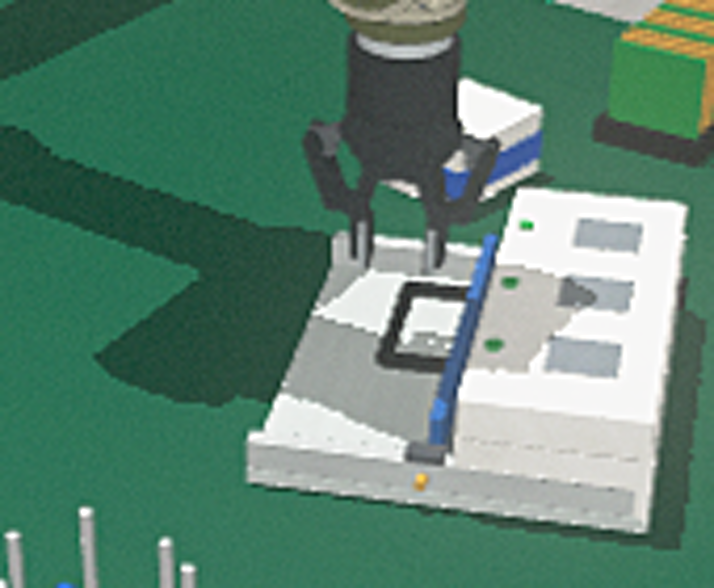

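apply_moves(
  targets=[
    [40,[0,0,0],[0,0,0]],
    [40,[0,0,0],[0,0,0]],
    [40,[0,0,0],[0,0,0]],
    [40,[0,0,0],[0,0,0]],
    [40,[0,0,0],[0,0,0]],
    [40,[0,0,0],[0,0,0]],
    [40,[0,0,0],[0,0,0]],
    [40,[0,0,0],[0,0,0]],
    [40,[0,0,0],[0,0,0]],
    [40,[0,0,0],[0,0,0]],
    [40,[0,0,0],[0,0,0]],
    [40,[0,0,0],[0,0,0]],
    [40,[0,0,0],[0,0,0]],
    [40,[0,0,0],[0,0,0]],
    [40,[0,0,0],[0,0,0]],
    [40,[0,0,0],[0,0,0]],
    [40,[0,0,0],[0,0,0]],
    [40,[0,0,0],[0,0,0]],
    [40,[0,0,0],[0,0,0]],
    [40,[0,0,0],[0,0,0]],
  ],
)

```text
time_s: 32.25
eef_pos: [573.1, 167.3, 54.1]
ee_rot: [-0.0, 0.539, 0.843, -0.0]
force: [-0.4, -1.0, 0.0]
grip_width: 0.471
grip_force: 0.0
```

The carriage is home (blue plate at the hood, about (465,340)) with the fingers clear above it. It sat untouched for over 3 s, so I'll draw it out now.

apply_moves(
  targets=[
    [40,[0.1,-0.2,-25],[0,0,0]],
    [40,[0.1,-0.2,-50],[0,0,0]],
    [40,[0.1,-0.2,-59],[0,0,0]],
    [40,[0.1,-0.2,-59],[0,0,0]],
    [0,[0.1,-0.2,-59],[0,0,0]],
    [0,[0.1,-0.2,-59],[0,0,0]],
    [0,[0.1,-0.2,-59],[0,0,0]],
    [0,[0.1,-0.2,-59],[0,0,0]],
    [0,[-4.4,-2.3,-59],[0,0,0]],
    [0,[-8.9,-4.4,-59],[0,0,0]],
    [0,[-18,-8.6,-59],[0,0,0]],
    [0,[-29,-13.7,-59],[0,0,0]],
    [0,[-40,-18.8,-59],[0,0,0]],
    [0,[-51,-23.9,-59],[0,0,0]],
    [0,[-62,-28.9,-59],[0,0,0]],
    [0,[-73,-34,-59],[0,0,0]],
    [0,[-84,-39.1,-59],[0,0,0]],
    [0,[-95,-44.2,-59],[0,0,0]],
    [0,[-98.4,-45.8,-59],[0,0,0]],
    [0,[-98.4,-45.8,-59],[0,0,0]],
  ],
)

```text
time_s: 34.25
eef_pos: [475.3, 121.3, -3.5]
ee_rot: [0.001, 0.539, 0.843, 0.001]
force: [-2.3, 0.5, 7.8]
grip_width: 0.108
grip_force: 60.1
```

apply_moves(
  targets=[
    [40,[0,0,0],[0,0,0]],
    [40,[0,0,0],[0,0,0]],
    [40,[0,0,0],[0,0,0]],
    [40,[0,0,30],[0,0,0]],
    [40,[0,0,70],[0,0,0]],
    [66,[-20,-25,95],[0,0,8]],
    [66,[-50,-70,95],[0,0,16]],
    [66,[-70,-115,95],[0,0,24]],
    [66,[-70,-150,95],[0,0,32]],
    [66,[-70,-150,95],[0,0,40]],
    [66,[-70,-150,95],[0,0,48]],
    [66,[-70,-150,95],[0,0,56]],
    [66,[-70,-150,95],[0,0,64]],
    [66,[-70,-150,95],[0,0,72]],
    [66,[-70,-150,95],[0,0,80]],
    [66,[-70,-150,95],[0,0,88]],
    [66,[-70,-150,95],[0,0,90]],
    [66,[-70,-150,95],[0,0,90]],
  ],
)

```text
time_s: 36.05
eef_pos: [404.7, -28.5, 90.1]
ee_rot: [-0.0, -0.215, 0.977, 0.0]
force: [0.1, 0.1, -0.5]
grip_width: 0.775
grip_force: 0.0
```

```bash
python3 - <<'E'
from h import *
p=nests(); cv2.imwrite("pics/top2.png",p)
for o in blobs("top",p,(565,655,-270,-130),26,"white",amin=200): print(*o)
for o in blobs("top",p,(630,690,-270,-130),22,"orange",amin=100): print(*o)
# tray blue
o=ortho("top",p,520,710,-300,-110,6,4); b,g,r=[o[...,k].astype(int) for k in range(3)]; m=((b>150)&(r<110)).astype(np.uint8)
c=max(cv2.findContours(m,0,1)[0],key=cv2.contourArea); rc=cv2.minAreaRect(c); print("tray",px(rc[0],710,-110,4),np.array(rc[1])/4,rc[2])
P,cc,_=cloud("scene")
go(607.6,89.4,60,114.85)
E
```

```text
lid [534.9, 242.7] 24.7 [44.0, 63.8] 2636
lid [570.8, 166.3] 25.7 [44.8, 64.1] 2672
lid [606.2, 88.7] 25.2 [44.0, 64.1] 2643
lid [614.0, 210.2] -65.1 [271.4, 308.8] 42306
[611.2, -203.4] 3.2 [42.9, 62.9] 2554
tray [ 614.56606293 -204.4597168 ] [130.25024414 107.57202911] 84.3869857788086
now [404.7 -28.5  90.1] yaw 114.8 t 36.1 -> shift [202.9 117.9 -30.1] turn 0.1
```

apply_moves(
  targets=[
    [64,[40,24,0],[0,0,0]],
    [64,[80,48,0],[0,0,0]],
    [64,[120,72,0],[0,0,0]],
    [64,[160,96,-10],[0,0,0]],
    [64,[201.5,117.2,-25],[0,0,0]],
    [64,[201.5,117.2,-40],[0,0,0]],
    [64,[201.5,117.2,-70],[0,0,0]],
    [64,[201.5,117.2,-90],[0,0,0]],
    [64,[201.5,117.2,-100],[0,0,0]],
    [64,[201.5,117.2,-100],[0,0,0]],
    [64,[201.5,117.2,-100],[0,0,0]],
    [40,[201.5,117.2,-100],[0,0,0]],
    [40,[201.5,117.2,-100],[0,0,0]],
    [40,[201.5,117.2,-100],[0,0,0]],
    [40,[201.5,117.2,-100],[0,0,0]],
    [40,[201.5,117.2,-100],[0,0,0]],
  ],
)

```text
time_s: 37.75
eef_pos: [606.7, 89.8, -8.0]
ee_rot: [0.001, -0.215, 0.977, 0.001]
force: [-4.0, 5.4, 6.8]
grip_width: 0.57
grip_force: 63.0
```

```bash
python3 - <<'E'
from h import *
go(611.2,-203.4,90,94); print(ctrl.sense()["grip_width"])
E
```

```text
now [606.7  89.8  -8. ] yaw 114.8 t 37.8 -> shift [   4.5 -293.2   98. ] turn -20.8
0.5695798294510463
```

apply_moves(
  targets=[
    [40,[0,0,12],[0,0,0]],
    [40,[0,0,35],[0,0,0]],
    [40,[0,0,65],[0,0,0]],
    [40,[0,-20,93],[0,0,-2]],
    [40,[0,-65,93],[0,0,-5]],
    [40,[0,-110,93],[0,0,-8]],
    [40,[1,-155,93],[0,0,-12]],
    [40,[2,-200,93],[0,0,-16]],
    [40,[4,-245,93],[0,0,-20]],
    [40,[5.4,-280,93],[0,0,-20.8]],
    [40,[5.4,-293.2,93],[0,0,-20.8]],
    [40,[5.4,-293.2,93],[0,0,-20.8]],
    [40,[5.4,-293.2,93],[0,0,-20.8]],
  ],
)

```text
time_s: 39.05
eef_pos: [611.7, -203.4, 83.5]
ee_rot: [0.0, -0.035, 0.999, 0.0]
force: [1.0, 0.2, -2.1]
grip_width: 0.571
grip_force: 62.6
```

```bash
python3 - <<'E'
from h import *
go(612.1,-203.4,-8,94); print(ctrl.sense()["grip_width"],ctrl.sense()["grip_force"])
p,_=capture("scene"); q=proj("scene",[612,-203,60])[0].astype(int); print(q); cv2.imwrite("pics/s1.png",cv2.resize(p[q[1]-80:q[1]+60,q[0]-90:q[0]+90],None,fx=4.2,fy=4.2,interpolation=2))
E
```

```text
now [ 611.7 -203.4   83.5] yaw 94.1 t 39.0 -> shift [  0.4   0.  -91.5] turn -0.1
0.5708013453855044 62.61141300201416
[200 230]
```

View pics/s1.png

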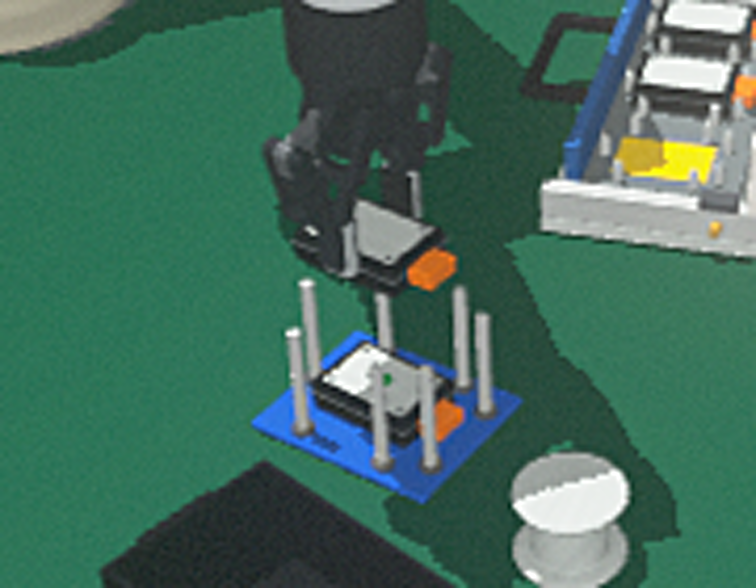

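The held module at (370,245) is level above the green-dot module at (385,390), both connectors pointing the same way. The posts are clear, so I'm lowering it.

apply_moves(
  targets=[
    [40,[0.4,0,-25],[0,0,0]],
    [40,[0.4,0,-50],[0,0,0]],
    [40,[0.4,0,-70],[0,0,0]],
    [40,[0.4,0,-82],[0,0,0]],
    [40,[0.4,0,-88],[0,0,0]],
    [40,[0.4,0,-91],[0,0,0]],
    [40,[0.4,0,-92],[0,0,0]],
    [40,[0.4,0,-92],[0,0,0]],
  ],
)

```text
time_s: 39.9
eef_pos: [612.6, -204.5, -7.8]
ee_rot: [0.001, -0.035, 0.999, -0.0]
force: [-0.0, 2.2, 2.4]
grip_width: 0.564
grip_force: 63.0
```

apply_moves(
  targets=[
    [60,[0,0,0],[0,0,0]],
    [60,[0,0,0],[0,0,0]],
    [60,[0,0,0],[0,0,0]],
    [60,[0,0,25],[0,0,0]],
    [60,[0,0,60],[0,0,0]],
    [60,[0,0,95],[0,0,0]],
    [64,[-10,40,95],[0,0,4]],
    [64,[-20,85,95],[0,0,8]],
    [64,[-30,130,95],[0,0,12]],
    [64,[-40,175,95],[0,0,16]],
    [64,[-42,215,95],[0,0,20]],
    [64,[-42,260,95],[0,0,20.8]],
    [64,[-42,305,95],[0,0,20.8]],
    [64,[-42,350,95],[0,0,20.8]],
    [64,[-42,370,95],[0,0,20.8]],
    [64,[-42,370,95],[0,0,20.8]],
  ],
)

```text
time_s: 41.5
eef_pos: [569.7, 168.0, 86.1]
ee_rot: [0.0, -0.217, 0.976, 0.0]
force: [-0.3, -0.6, -0.3]
grip_width: 0.751
grip_force: 0.0
```

```bash
python3 - <<'E'
from h import *
p,_=capture("top")
for o in blobs("top",p,(565,660,-270,-130),46,"white",amin=1000): print("stack",*o)
p,_=capture("scene")
for o in blobs("scene",p,(565,660,-270,-130),46,"white",amin=1000): print("stack scene",*o)
go(570.8,166.3,-10,114.85); s=ctrl.sense()
E
```

```text
stack [611.9, -206.0] 4.3 [42.9, 63.0] 2532
stack scene [613.4, -206.5] -24.7 [62.7, 105.5] 2798
now [570.1 165.2  86.1] yaw 114.8 t 41.6 -> shift [  0.7   1.1 -96.1] turn 0.0
```

apply_moves(
  targets=[
    [64,[0.5,0,-30],[0,0,0]],
    [64,[0.5,0,-60],[0,0,0]],
    [64,[0.5,0,-85],[0,0,0]],
    [64,[0.5,0,-96],[0,0,0]],
    [64,[0.5,0,-96],[0,0,0]],
    [64,[0.5,0,-96],[0,0,0]],
    [40,[0.5,0,-96],[0,0,0]],
    [40,[0.5,0,-96],[0,0,0]],
    [40,[0.5,0,-96],[0,0,0]],
    [40,[0.5,0,-96],[0,0,0]],
    [40,[0.5,0,-96],[0,0,0]],
  ],
)

```text
time_s: 42.7
eef_pos: [571.1, 167.0, -7.6]
ee_rot: [0.001, -0.215, 0.977, 0.001]
force: [-4.0, 7.2, 8.4]
grip_width: 0.568
grip_force: 62.8
```

```bash
python3 - <<'E'
from h import *
go(611.2,-203.4,90,94); print(ctrl.sense()["grip_width"])
E
```

```text
now [571.1 167.   -7.6] yaw 114.8 t 42.7 -> shift [  40.1 -370.4   97.6] turn -20.8
0.5675805644134182
```

apply_moves(
  targets=[
    [40,[0,0,12],[0,0,0]],
    [40,[0,0,35],[0,0,0]],
    [40,[0,0,65],[0,0,0]],
    [40,[0,-20,97],[0,0,-2]],
    [40,[5,-65,97],[0,0,-5]],
    [40,[10,-110,97],[0,0,-8]],
    [40,[15,-155,97],[0,0,-12]],
    [40,[20,-200,97],[0,0,-16]],
    [40,[28,-245,97],[0,0,-20]],
    [40,[34,-290,97],[0,0,-20.8]],
    [40,[40.5,-335,97],[0,0,-20.8]],
    [40,[40.5,-360,97],[0,0,-20.8]],
    [40,[40.5,-369.5,97],[0,0,-20.8]],
    [40,[40.5,-369.5,97],[0,0,-20.8]],
    [40,[40.5,-369.5,97],[0,0,-20.8]],
    [40,[40.5,-369.5,97],[0,0,-20.8]],
  ],
)

```text
time_s: 44.3
eef_pos: [611.2, -202.6, 87.5]
ee_rot: [0.0, -0.036, 0.999, 0.0]
force: [-0.1, 0.6, -1.8]
grip_width: 0.564
grip_force: 62.8
```

```bash
python3 - <<'E'
from h import *
go(611.8,-202.5,12.4,94); print(ctrl.sense()["grip_width"],ctrl.sense()["grip_force"])
p,_=capture("scene"); q=np.array([200,230]); cv2.imwrite("pics/s2.png",cv2.resize(p[q[1]-80:q[1]+60,q[0]-90:q[0]+90],None,fx=4.2,fy=4.2,interpolation=2))
E
```

```text
now [ 611.2 -202.6   87.5] yaw 94.1 t 44.3 -> shift [  0.6   0.1 -75.1] turn -0.1
0.5642964941978839 62.821669578552246
```

apply_moves(
  targets=[
    [40,[0.6,0,-25],[0,0,0]],
    [40,[0.6,0,-45],[0,0,0]],
    [40,[0.6,0,-60],[0,0,0]],
    [40,[0.6,0,-68],[0,0,0]],
    [40,[0.6,0,-72],[0,0,0]],
    [40,[0.6,0,-74.5],[0,0,0]],
    [40,[0.6,0,-76],[0,0,0]],
    [40,[0.6,0,-76],[0,0,0]],
  ],
)

```text
time_s: 45.15
eef_pos: [612.1, -204.2, 12.5]
ee_rot: [0.001, -0.035, 0.999, -0.0]
force: [-2.0, 1.8, 4.7]
grip_width: 0.567
grip_force: 63.4
```

apply_moves(
  targets=[
    [60,[0,0,0],[0,0,0]],
    [60,[0,0,0],[0,0,0]],
    [60,[0,0,0],[0,0,0]],
    [60,[0,0,25],[0,0,0]],
    [60,[0,0,60],[0,0,0]],
    [60,[0,0,80],[0,0,0]],
    [64,[-10,40,80],[0,0,4]],
    [64,[-20,85,80],[0,0,8]],
    [64,[-30,130,80],[0,0,12]],
    [64,[-40,175,80],[0,0,16]],
    [64,[-50,220,80],[0,0,20]],
    [64,[-58,265,80],[0,0,20.8]],
    [64,[-65,310,80],[0,0,20.8]],
    [64,[-72,355,80],[0,0,20.8]],
    [64,[-77,400,80],[0,0,20.8]],
    [64,[-77,440,80],[0,0,20.8]],
    [64,[-77,445.5,80],[0,0,20.8]],
    [64,[-77,445.5,80],[0,0,20.8]],
    [64,[-77,445.5,80],[0,0,20.8]],
  ],
)

```text
time_s: 47.05
eef_pos: [534.8, 240.5, 91.0]
ee_rot: [-0.0, -0.215, 0.977, -0.0]
force: [1.0, -0.5, -0.2]
grip_width: 0.75
grip_force: 0.0
```

```bash
python3 - <<'E'
from h import *
p,_=capture("top")
for o in blobs("top",p,(565,660,-270,-130),66,"white",amin=1000): print("stack",*o)
for o in blobs("top",p,(440,690,20,210),26,"yellow",amin=1000): print("nest",*o)
go(534.9,242.7,-10,114.85)
E
```

```text
stack [612.3, -205.5] 4.2 [42.9, 63.0] 2543
nest [570.5, 166.9] 25.2 [46.4, 68.5] 3001
nest [606.4, 90.0] 24.5 [47.1, 69.3] 3129
now [534.9 240.2  91.1] yaw 114.7 t 47.1 -> shift [   0.     2.5 -101.1] turn 0.1
```

apply_moves(
  targets=[
    [64,[0,2.5,-30],[0,0,0]],
    [64,[0,2.5,-60],[0,0,0]],
    [64,[0,2.5,-90],[0,0,0]],
    [64,[0,2.5,-101],[0,0,0]],
    [64,[0,2.5,-101],[0,0,0]],
    [64,[0,2.5,-101],[0,0,0]],
    [40,[0,2.5,-101],[0,0,0]],
    [40,[0,2.5,-101],[0,0,0]],
    [40,[0,2.5,-101],[0,0,0]],
    [40,[0,2.5,-101],[0,0,0]],
    [40,[0,2.5,-101],[0,0,0]],
  ],
)

```text
time_s: 48.2
eef_pos: [535.8, 244.5, -7.8]
ee_rot: [0.002, -0.215, 0.977, 0.0]
force: [-0.9, 0.8, 6.4]
grip_width: 0.569
grip_force: 62.7
```

```bash
python3 - <<'E'
from h import *
go(611.8,-202.5,92,94); print(ctrl.sense()["grip_width"])
E
```

```text
now [535.8 244.5  -7.8] yaw 114.8 t 48.2 -> shift [  76.  -447.    99.8] turn -20.8
0.5688914951976718
```

apply_moves(
  targets=[
    [40,[0,0,12],[0,0,0]],
    [40,[0,0,35],[0,0,0]],
    [40,[0,0,65],[0,0,0]],
    [40,[5,-25,100],[0,0,-2]],
    [40,[12,-70,105],[0,0,-5]],
    [40,[20,-115,105],[0,0,-8]],
    [40,[28,-160,105],[0,0,-12]],
    [40,[35,-205,105],[0,0,-16]],
    [40,[43,-250,105],[0,0,-20]],
    [40,[50,-295,105],[0,0,-20.8]],
    [40,[58,-340,105],[0,0,-20.8]],
    [40,[66,-385,105],[0,0,-20.8]],
    [40,[76.5,-430,105],[0,0,-20.8]],
    [40,[76.5,-447,105],[0,0,-20.8]],
    [40,[76.5,-447,105],[0,0,-20.8]],
    [40,[76.5,-447,105],[0,0,-20.8]],
    [40,[76.5,-447,105],[0,0,-20.8]],
  ],
)

```text
time_s: 49.9
eef_pos: [611.2, -201.4, 95.6]
ee_rot: [0.0, -0.036, 0.999, 0.0]
force: [0.4, 0.4, -0.2]
grip_width: 0.565
grip_force: 62.2
```

```bash
python3 - <<'E'
from h import *
go(612.3,-202.5,32.2,94); print(ctrl.sense()["grip_width"],ctrl.sense()["grip_force"])
E
```

```text
now [ 611.2 -201.4   95.6] yaw 94.1 t 49.9 -> shift [  1.1  -1.1 -63.4] turn -0.1
0.5648172021111496 62.21413493156433
```

apply_moves(
  targets=[
    [40,[1,-1.1,-25],[0,0,0]],
    [40,[1,-1.1,-45],[0,0,0]],
    [40,[1,-1.1,-56],[0,0,0]],
    [40,[1,-1.1,-60],[0,0,0]],
    [40,[1,-1.1,-62.5],[0,0,0]],
    [40,[1,-1.1,-64],[0,0,0]],
    [40,[1,-1.1,-64],[0,0,0]],
  ],
)

```text
time_s: 50.6
eef_pos: [612.6, -204.1, 32.3]
ee_rot: [0.001, -0.035, 0.999, -0.0]
force: [-0.1, 0.9, 2.5]
grip_width: 0.571
grip_force: 62.6
```

apply_moves(
  targets=[
    [60,[0,0,0],[0,0,0]],
    [60,[0,0,0],[0,0,0]],
    [60,[0,0,0],[0,0,0]],
    [60,[0,0,25],[0,0,0]],
    [60,[0,0,55],[0,0,0]],
    [60,[-5,15,75],[0,0,0]],
    [50,[-30,50,75],[0,0,-8]],
    [40,[-55,90,75],[0,0,-16]],
    [40,[-80,130,75],[0,0,-24]],
    [40,[-105,165,75],[0,0,-32]],
    [40,[-130,205,75],[0,0,-40]],
    [40,[-150,240,75],[0,0,-48]],
    [40,[-165,275,75],[0,0,-56]],
    [40,[-172,309,75],[0,0,-64]],
    [40,[-172,309,75],[0,0,-69.2]],
    [40,[-172,309,75],[0,0,-69.2]],
    [40,[-172,309,75],[0,0,-69.2]],
  ],
)

```text
time_s: 52.3
eef_pos: [440.3, 104.5, 106.2]
ee_rot: [0.0, 0.538, 0.843, 0.0]
force: [-0.1, -0.4, 1.2]
grip_width: 0.469
grip_force: 0.0
```

```bash
python3 - <<'E'
from h import *
p,_=capture("top")
for o in blobs("top",p,(565,660,-270,-130),86,"white",amin=1000): print("stack",*o)
for o in blobs("top",p,(440,690,20,330),26,"yellow",amin=1000): print("nest",*o)
go(475.4,122.3,-5,24.85)
p,_=capture("scene"); q=np.array([200,230]); cv2.imwrite("pics/s3.png",cv2.resize(p[q[1]-80:q[1]+60,q[0]-90:q[0]+90],None,fx=4.2,fy=4.2,interpolation=2))
E
```

```text
stack [612.1, -205.4] 3.1 [42.7, 62.5] 2532
nest [535.3, 244.8] 24.7 [47.2, 69.7] 3091
nest [571.0, 167.7] 24.5 [46.4, 68.8] 3047
nest [607.3, 90.3] 26.0 [47.2, 68.6] 3025
now [440.3 104.4 106.1] yaw 24.9 t 52.4 -> shift [  35.1   17.9 -111.1] turn -0.1
```

View pics/s3.png

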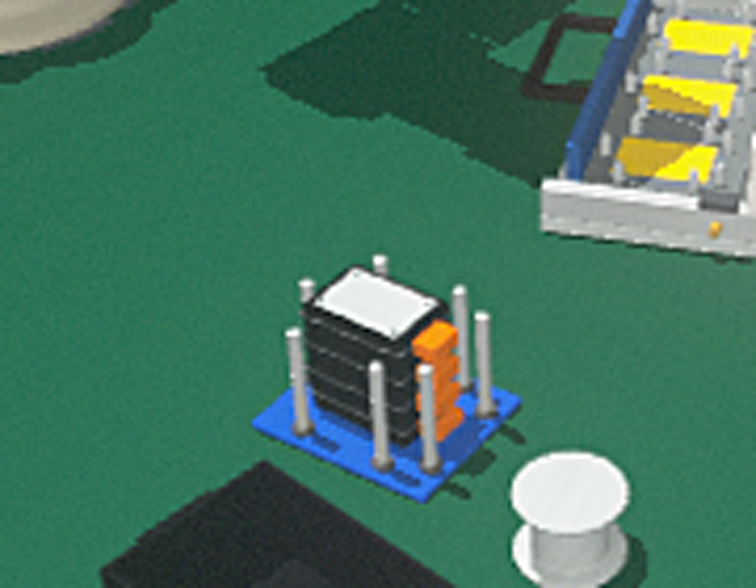

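The column of four stands square at (375,350), connectors aligned at (437,380), and the nests are empty. Now I'll push the carriage home.

apply_moves(
  targets=[
    [40,[35.5,18.4,-20],[0,0,0]],
    [40,[35.5,18.4,-60],[0,0,0]],
    [40,[35.5,18.4,-95],[0,0,0]],
    [40,[35.5,18.4,-111],[0,0,0]],
    [40,[35.5,18.4,-111],[0,0,0]],
    [40,[35.5,18.4,-111],[0,0,0]],
    [0,[35.5,18.4,-111],[0,0,0]],
    [0,[35.5,18.4,-111],[0,0,0]],
    [0,[35.5,18.4,-111],[0,0,0]],
    [0,[35.5,18.4,-111],[0,0,0]],
  ],
)

```text
time_s: 53.4
eef_pos: [476.4, 123.2, -3.7]
ee_rot: [0.001, 0.539, 0.843, 0.001]
force: [-1.7, -1.0, 7.2]
grip_width: 0.11
grip_force: 58.6
```

apply_moves(
  targets=[
    [0,[8,3.6,0],[0,0,0]],
    [0,[19,8.6,0],[0,0,0]],
    [0,[30,13.6,0],[0,0,0]],
    [0,[41,18.6,0],[0,0,0]],
    [0,[52,23.6,0],[0,0,0]],
    [0,[63,28.6,0],[0,0,0]],
    [0,[74,33.6,0],[0,0,0]],
    [0,[82,37.3,0],[0,0,0]],
    [0,[87,39.5,0],[0,0,0]],
    [0,[92,41.8,0],[0,0,0]],
    [0,[96,43.6,0],[0,0,0]],
    [0,[98.6,44.8,0],[0,0,0]],
    [0,[98.6,44.8,0],[0,0,0]],
    [0,[98.6,44.8,0],[0,0,0]],
  ],
)

```text
time_s: 54.8
eef_pos: [572.7, 168.0, -3.7]
ee_rot: [-0.001, 0.538, 0.843, -0.001]
force: [-10.5, -3.2, 12.7]
grip_width: 0.111
grip_force: 59.9
```

Same firm stop as before. I'll release and clear the handle.

apply_moves(
  targets=[
    [0,[-1.3,-0.6,0],[0,0,0]],
    [40,[-1.3,-0.6,0],[0,0,0]],
    [40,[-1.3,-0.6,0],[0,0,0]],
    [40,[-1.3,-0.6,0],[0,0,0]],
    [40,[-1.3,-0.6,10],[0,0,0]],
    [40,[-1.3,-0.6,40],[0,0,0]],
    [40,[-1.3,-0.6,80],[0,0,0]],
    [40,[-40,-20,110],[0,0,0]],
    [40,[-80,-40,110],[0,0,0]],
    [40,[-120,-60,110],[0,0,0]],
    [40,[-120,-60,110],[0,0,0]],
    [40,[-120,-60,110],[0,0,0]],
    [40,[-120,-60,110],[0,0,0]],
  ],
)

```text
time_s: 56.1
eef_pos: [455.6, 108.2, 105.8]
ee_rot: [0.001, 0.539, 0.843, 0.001]
force: [0.1, -0.4, -0.1]
grip_width: 0.47
grip_force: 0.0
```

```bash
python3 - <<'E'
from h import *
p,_=capture("top")
for o in blobs("top",p,(565,660,-270,-130),86,"white",amin=1000): print("stack",*o)
a=cv2.imread("pics/t1.png")
p,_=capture("scene"); b=cv2.resize(p[90:230,180:350],None,fx=4.2,fy=4.2,interpolation=2)
# blue plate pixels: home earlier vs now
for q in(a,b):
    m=(q[...,0].astype(int)-q[...,2]>60)&(np.arange(q.shape[0])[:,None]>240)&(np.arange(q.shape[1])>400); y,x=np.nonzero(m); print(m.sum(),x.mean(),y.mean())
for o in blobs("top",capture("top")[0],(440,690,20,330),26,"yellow",amin=100): print("yellow visible",*o)
E
```

```text
stack [612.1, -205.4] 3.1 [42.7, 62.5] 2531
1989 460.19457013574663 342.3710407239819
2698 460.0533728687917 341.7375833951075
```

The blue plate is exactly where it was at the first home position, and the column hasn't moved. Handing in.

```bash
python3 -c "
from rig import ctrl
print(ctrl.finish_job())"
```

```text
the job is handed in; nothing more can be done
None
```

All three modules were tested and stacked about 2 mm off the green-dot module, connectors aligned; the empty carriage is home again and the job was handed in at about 56 s (no pass/fail verdict was returned).

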